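# Clamp a chromatography column for a leak check

## Task

Lay the blue-banded column from the clear rest into the grey cradle of the white leak-test station, between its end stop and the blue seal, and let go of it; then flip the red safety catch all the way over to the other side. Then pull the black-handled lever towards the end stop as far as it goes, so that the seal presses the column against the stop, and keep holding it there: the program finishes while holding the lever. Leave the other column and the things around the station where they are.

Things in the scene. Friction and masses are not known exactly. Their poses are not given: they have to be found in the camera images.
- column_center (a point): Blue-banded steel column, lying in one of the two places of the clear rest; 125 mm long, 120 g: a 10 mm diameter tube with a hexagonal nut (15 mm across flats, 20 mm long) at each end. This point is its middle, on its axis, 40 mm above the bench at the start; x runs along the column (both ends alike). Grasp the bare tube across its middle, from above.
- spare_center (a point): White-banded spare column, same shape, in the other place of the rest (which is which varies). This point is its middle. To be left alone (moved less than 30 mm).
- rest: Clear column rest, fixed, 90 x 140 x 8 mm plate with two places 80 mm apart along its y. In each, two V blocks (8 mm thick) 30 mm either side of the column's middle carry the tube, axis along the rest's x, 40 mm up; block tops about 15 mm above the tube's axis. 52 mm of tube is free between the blocks, 30 mm deep below the axis. Origin under its centre.
- station: White leak-test station, fixed to the bench; place and yaw vary. Base plate 300 x 100 x 15 mm, from x = -105 to +195 mm in its own frame. Origin: on the bench under the middle of the cradle; x runs along the station from the aluminium end stop (36 mm wide, top at z = 75 mm, face at x = -68.5 mm) past cradle, seal and catch to the lever; y to its left, z up.
- cradle (a point): Middle of the cradle (x = 0, y = 0, z = 60 mm of the station, same axes): the column's axis lies here, along x. Two grey V blocks at x = -30 and +30 mm (8 mm thick, 90 degree V, open about 43 mm wide at the top, 15 mm above the axis) carry its tube. With the lever at rest a column's centre may lie from x = -6 (against the stop) to +11 mm (against the seal); aim for +3.
- seal: Blue seal disc, 18 mm in diameter, 10 mm thick, origin at the middle of its face: at x = +74, y = 0, z = 60 mm of the station while the lever is at rest. Pulling the lever moves it towards the stop (35 mm per rad); it slides the column home (centre at x = -6 mm of the station) at about 0.5 rad, then presses it through a spring (3 N rising to 8 N).
- catch (a joint): Red safety catch, rad: a straight bar 8 mm thick (along station x), 14 mm high, 118 mm long. At 0 it lies level, pointing to station -y across the lever's front, and blocks it; it starts at 0 to 0.2. It lifts up and over to +y as the value grows, to a stop at 2.8 (pointing to +y, 20 degrees above level). Slight friction: it stays where it is left. Flip it beyond 2.3.
- catch_hinge (a point): The catch's hinge axis (parallel to station x), at x = 115, y = 30, z = 100 mm in the station frame, between two posts whose tops are at z = 109 mm.
- catch_tab (a point): Point on the catch bar 100 mm from its hinge and 13 mm short of its free end, in the middle of its section; at 0 rad it is at x = 115, y = -70, z = 100 mm of the station. The bar can be pinched here from above with a finger on either side along station x; it turns between the fingers while they are carried round the arc.
- lever (a joint): Lever, rad: 0 at rest, leaning 0.55 rad back, away from the end stop; grows as it is pulled towards the end stop, up to its stop at 0.80. A spring drives it back to 0 when let go: about 3 N at the handle at first, 8 N at the end. With the catch on, it stops after some 0.05 rad. Hold it beyond 0.68.
- lever_axis (a point): The lever's hinge axis (parallel to station y), at x = 115, y = 0, z = 30 mm in the station frame.
- lever_grip (a point): Middle of the lever's black cross handle, a cylinder 22 mm in diameter, 44 mm long along station y, 150 mm from the lever's axis. In the station frame at x = 193, z = 158 mm at rest, x = 78, z = 175 mm fully pulled (y = 0). Pinch it from above across its ends or its diameter; the 14 mm wide arm meets its middle from below.
- column: The same blue-banded column; origin and axes as for its centre point.
- amber: Bystander: amber bottle, 70 mm in diameter, 150 mm tall, standing; origin under its centre.
- beaker: Bystander: glass beaker, 70 mm in diameter, 90 mm tall; origin under its centre.
- jar: Bystander: white jar, 50 mm in diameter, 60 mm tall; origin under its centre.
- wrench: Bystander: steel wrench 150 mm long, lying flat; origin about its middle, on the bench.
- vialbox: Bystander: blue divided box 120 x 80 x 35 mm; origin under its centre.
There are look-alikes about, which are no part of the job. What is shaped like the column but orange is not meant.

How it is judged:
On the way, in this order (a step that is already met when the one before it is completed fails the run):
1. the blue-banded column lies in the cradle, let go (y of column_center in the frame of station between -0.004 and 0.004 m and z of column_center in the frame of station between 0.056 and 0.064 m and angle between the x axis of column_center and the x axis of station, either way round below 0.06 rad and x of column_center in the frame of station between -0.01 and 0.015 m and contact force between the fingers and column below 0.1 N and linear speed of column below 0.03 m/s), for 0.2 s.
2. the red catch is flipped over (value of joint catch above 2.3 rad), for 0.2 s.
3. the lever is pulled and the seal presses the column (value of joint lever above 0.68 rad and contact force between seal and column above 3 N), for 0.3 s.
At the end, for the whole second after the job is handed in: Robot holds the lever still beyond 0.68 of 0.80 rad (contact over 1 N); catch beyond 2.3 rad; column in the cradle (axis within 4 mm, 0.06 rad), home against the stop within 3 mm, seal pressing over 3 N; bystanders moved under 30 mm (all of step 3 and y of column_center in the frame of station between -0.004 and 0.004 m and z of column_center in the frame of station between 0.056 and 0.064 m and angle between the x axis of column_center and the x axis of station, either way round below 0.06 rad and x of column_center in the frame of station between -0.009 and -0.003 m and value of joint catch above 2.3 rad and velocity of joint lever between -0.1 and 0.1 rad/s and contact force between any of the fingers, the arm and lever above 1 N); the arm keeps its last pose, push and grip.
It fails at once if the white-banded spare column was moved more than 30 mm (distance of spare_center from where it was at the start of the episode above 0.03 m).
It fails at once if a bystander (amber bottle, beaker, white jar, wrench, blue vial box) was moved more than 30 mm (distance of any of amber, beaker, jar, wrench, vialbox from where it was at the start of the episode above 0.03 m).
It also fails if it takes over 69 s, if anything falls off the work surface, if the arm or the gripper's body presses on something with over 40 N, if the wrist force passes 120 N, or if a joint passes its speed limit or range.

## Robot

A 6-joint arm with a two-finger parallel gripper is mounted at the origin on the work surface. World frame = base frame: x ahead of the robot, y to its left, z up, the work surface at z = 0. Lengths are in m, angles in rad, forces in N, time in s.
With the tool pointing down it reaches from about 0.35 to 0.725 m from the base axis. Payload 4.3 kg.
Tool frame: the origin (TCP) lies midway between the tips of the shut fingers; the grasp point (between the pads) lies robot.grasp_offset behind it (robot.grasp_offset is the distance from the TCP to the grasp point, in m); x points along the fingers, y is the direction in which the jaws open and shut, and the axes are right-handed (so a half turn about x gives the same grasp; the last joint's range is limited). The gripper opens to 85 mm and grips with 20 to 120 N. Pads are 22 mm wide; open, the fingers measure 114 mm over their backs; the gripper's body (76 mm by 85 mm) begins 54 mm behind the grasp point. The pads swing forward as they close: fully open they stand 13 mm farther back than shut.
Start: joints at [-1.44, 0.377, 0.081, 1.274, 0, 1.46], TCP at [0.137, -0.558, 0.231] pointing down, gripper open.
Joint ranges: [-2.72, 2.72], [-0.84, 1.66], [-1.02, 1.22], [-1.77, 2.12], [-1.37, 1.28], [-3.14, 3.14]. Speed limits (rad/s): [2.57, 2.57, 3.14, 3.14, 3.14, 3.14].

## Interface

Orientations are given as a rotation vector (axis times angle).
In Python, from rig import monitor, get_image, camera_info, robot, models gives the robot as it stands.
- The arm moves only by the tool servo_tool, never from a script. Its argument "rows" is a list of rows, each an object with "translation": the shift along the tool's x, y, z in mm, a list of three; "roll": the turn about the tool's x in degrees. In form: [{"translation": [x, y, z], "roll": roll}, ...]. A call has 1 to 5 rows; each row is the pose to reach, as a shift and turn from the pose commanded when the call began, along the tool's axes at that moment; what a row does not reach only later rows make up. A row lasts 1/12 s, in which the tool goes at most 41.7 mm and 7.16 degrees, less where a joint would pass 70% of its speed; a pose out of reach is approached as far as the arm can. A call with a gripper value outside its range is refused whole. "grip" is the opening, from 0 (shut) to 1 (fully open), set as the call begins (left out, the last holds). The fingers move at their own pace and stop on an object; the grip force is fixed at half the most. Time passes only in rows, so rows that repeat a pose let the fingers close. It gives the time, the measured TCP pose, the force and the opening at its end, in the units of the state.
- monitor.sense(): the state, without advancing time (a new reading comes with each control period).
- get_image(name): name is "side" or "top" or "wrist"; returns (picture, depth): 480x640x3 uint8, blue, green, red; 480x640 float32, m along the optical axis (not along the pixel's ray), 0 where there is no reading.
- camera_info(name): a dict with "K" (3x3 intrinsics, pixels), "k1" (the pictures are not rectified: a ray, as slopes to the right and down, at radius r is drawn at 1 + k1 r^2 times it, then the intrinsics apply), "rvec" (rotation vector, rad) and "tvec" (3), from world to camera coordinates, as OpenCV has them. Camera axes: x right, y down, z forward; pixel columns grow to the right and rows downward; lengths in m; the calibration is good to about 2 mm. A picture is of the moment at which its call begins: read the wrist's pose just before it. camera_info takes no time and is no camera call; for the wrist camera it gives the pose at the moment of the call.
- robot.sign_off(): hands the job in, once; it reports no verdict.
Trained networks look in the newest picture that a camera, given by its name, has taken for a name from the list of things; names that differ only in an ending like _2 or _b are one class to them, and where a whole thing is asked for, a point or a joint stands for the part that bears it (a point fixed in the world has none). Each returns a list of dicts, best first, with "p" (0 to 1); they miss things now and then, are a little off and sometimes report something else, mostly with a low value. They report only what shows in the picture. A call takes as long as a camera call. They do not tell look-alikes from the thing itself.
- models.regions_of(camera, target): "pixels" (480x640 bool, what is visible of it) and "location" ([row, column] as shares, 0 to 1, of the picture: columns of its width, rows of its height, amid what is visible of it).
- models.mark_of(camera, target): "location" ([row, column] as shares, 0 to 1, of the picture: columns of its width, rows of its height: a listed point, or the origin of a listed thing).
The state is a dict: "time": time; "qpos": joint angles; "joint_velocities": joint speeds; "tau": joint torques, N m; "tool_pos": TCP position; "ee_rot": TCP orientation; "force": force on the tool from outside, world axes, zero at the start; "torque": the same for the moment, N m; "grip_width": opening from 0.0 (shut) to 1.0 (fully open).
Only numpy, scipy, OpenCV 4.12 (cv2) and the standard library are available. Lean on these libraries where they do the work, as an engineer would, in place of code of your own. Each camera call takes 0.05 s, during which the arm holds its last target.

## Working session

There is one attempt and no reset: what is moved stays moved. The work goes in short steps, Python scripts to look and compute and a tool call to move; the robot and the scene stay as the last step left them, time stands still between calls to the robot, and variables do not carry over. Pictures are saved under pics/ and viewed, and the job is handed in when it is done.

Besides the shell and the picture viewer there is one more tool, called after ">>>" as name(argument=value, ...) on one line, values as JSON. servo_tool: Moves the arm, as the interface text tells. Its arguments: {"type":"object","properties":{"rows":{"type":"array"},"grip":{"type":"number"}},"required":["rows"]}

```bash
ls; mkdir -p pics; python3 - <<'E'
from rig import monitor,get_image,camera_info,robot,models
import cv2
print(monitor.sense()); print(robot.grasp_offset)
for n in ["side","top","wrist"]:
    print(n,camera_info(n))
    im,d=get_image(n); cv2.imwrite(f"pics/{n}0.png",im)
E
```

```text
pics
{'time': 0.0, 'qpos': array([-1.44033301e+00,  3.78120634e-01,  7.96038051e-02,  1.27438536e+00,
        6.06360438e-06,  1.46051637e+00]), 'joint_velocities': array([-1.30228061e-03, -6.42753918e-05, -4.30378872e-04, -3.78000691e-04,
        1.72284802e-03, -9.58398761e-04]), 'tau': array([ 3.05965441e-04, -4.63605380e+01,  2.69875377e+01,  2.08287500e-02,
       -4.21829372e-05, -4.98673828e-06]), 'tool_pos': array([ 0.13702633, -0.55775219,  0.23031945]), 'ee_rot': array([ 2.09447497,  0.25556346, -2.09450701]), 'force': array([-0.00774849,  0.44867839,  0.57809481]), 'torque': array([-0.01409223, -0.00380913, -0.0287533 ]), 'grip_width': 1.0001681694715738}
0.0187
side {'K': array([[616.91871395,   0.        , 309.94580534],
       [  0.        , 616.91871395, 239.67094579],
       [  0.        ,   0.        ,   1.        ]]), 'k1': -0.010901285174008075, 'rvec': array([ 2.11857067, -0.17008076,  0.08169234]), 'tvec': array([-0.52938429,  0.13755907,  1.56434744])}
top {'K': array([[614.7543451 ,   0.        , 319.1738481 ],
       [  0.        , 614.7543451 , 235.03567527],
       [  0.        ,   0.        ,   1.        ]]), 'k1': -0.11307764565589724, 'rvec': array([ 2.04539601, -2.17585481,  0.23162174]), 'tvec': array([-0.00237155,  0.56735957,  1.63295115])}
wrist {'K': array([[398.55905269,   0.        , 318.95538747],
       [  0.        , 398.55905269, 242.76872159],
       [  0.        ,   0.        ,   1.        ]]), 'k1': 0.00630080307657591, 'rvec': array([-2.2649254 ,  1.77546783,  0.28868157]), 'tvec': array([-0.57425889, -0.04101255,  0.38041329])}
```

View pics/top0.png

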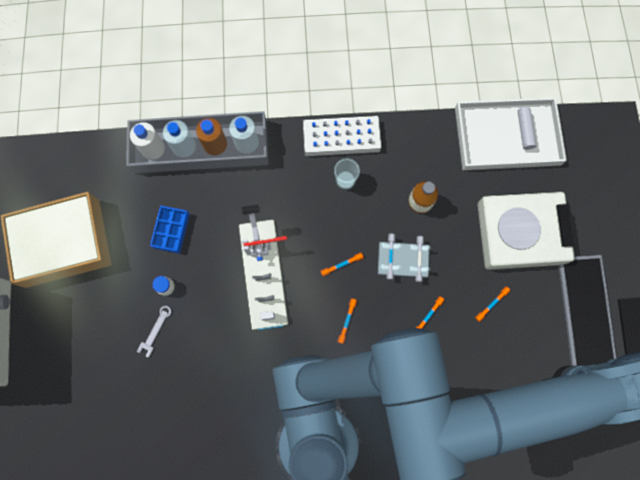

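View pics/side0.png

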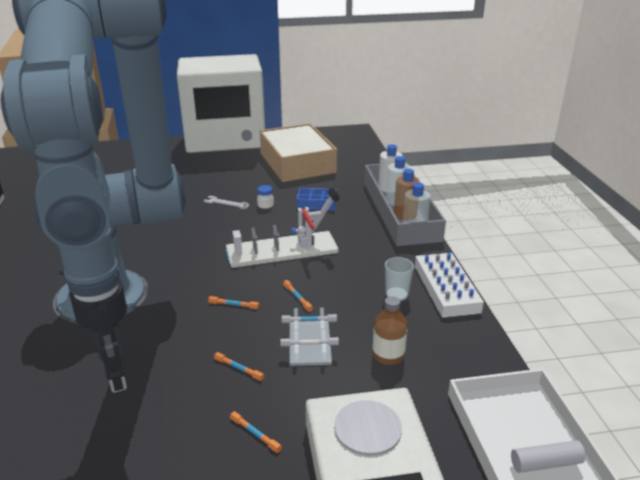

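```bash
cat > h.py <<'E'
from rig import monitor,get_image,camera_info,robot,models
import cv2, numpy as np
from scipy.spatial.transform import Rotation as R
def ray(n,uv,ci=None):
    ci=ci or camera_info(n); K=ci['K'];k1=ci['k1']
    p=cv2.undistortPoints(np.array([[uv]],float),K,np.array([k1,0,0,0.]))[0,0]
    Rm=R.from_rotvec(ci['rvec']).as_matrix()
    o=-Rm.T@ci['tvec']; d=Rm.T@np.array([p[0],p[1],1.]); return o,d
def atz(n,uv,z,ci=None):
    o,d=ray(n,uv,ci); return o+d*(z-o[2])/d[2]
def atdepth(n,uv,dep,ci=None):
    o,d=ray(n,uv,ci); return o+d*dep
def proj(n,P,ci=None):
    ci=ci or camera_info(n)
    return cv2.projectPoints(np.array(P,float).reshape(-1,1,3),ci['rvec'],ci['tvec'],ci['K'],np.array([ci['k1'],0,0,0.]))[0][:,0]
def tri(a,b):
    (o1,d1),(o2,d2)=a,b
    A=np.stack([d1,-d2],1); s=np.linalg.lstsq(A,o2-o1,rcond=None)[0]
    p,q=o1+d1*s[0],o2+d2*s[1]; return (p+q)/2,np.linalg.norm(p-q)
E
python3 - <<'E'
from h import *
for n in ["top","side"]:
  for t in ["column_center","spare_center","rest","station","cradle","seal","catch_hinge","catch_tab","lever_axis","lever_grip"]:
    for r in models.mark_of(n,t)[:3]:
        y,x=r['location']; print(n,t,round(r['p'],2),np.round([x*640,y*480],1))
print(monitor.sense()['time'])
E
```

```text
top column_center 0.79 [344.5 320.2]
top column_center 0.77 [390.5 254.3]
top column_center 0.68 [340.5 265. ]
top spare_center 0.62 [422.9 259.1]
top rest 0.97 [403.1 261.9]
top rest 0.22 [266.3 287.5]
top station 0.92 [265.9 286.8]
top cradle 0.84 [262.1 289.7]
top seal 0.55 [264.1 261.3]
top catch_tab 0.5 [287.7 237.5]
top lever_axis 0.57 [257.9 246.2]
top lever_axis 0.32 [250.5 210.1]
top lever_grip 0.89 [246.3 206.9]
side column_center 0.83 [237.4 367.2]
side column_center 0.72 [297.1 297.5]
side column_center 0.62 [258.2 427.6]
side spare_center 0.54 [311.7 341.1]
side rest 0.86 [310.5 342.5]
side station 0.85 [263.7 253.2]
side cradle 0.83 [264.6 235.3]
side seal 0.48 [291.5 230.8]
side catch_hinge 0.74 [301.6 211.1]
side catch_tab 0.55 [311.1 230.6]
side lever_axis 0.83 [306.7 237.6]
side lever_axis 0.75 [227.3 201.1]
side lever_grip 0.54 [332.3 193.6]
side lever_grip 0.48 [307.3 319.9]
1.15
```

The top view shows the blue-banded column in the left place of the rest (390,255) and the spare at (420,258). The station runs from the stop (267,315) to the lever (250,210), and the red catch bar points right, to (287,238).

```bash
python3 - <<'E'
from h import *
from scipy.optimize import least_squares
S={"cradle":(0,0,.06),"station":(0,0,0),"seal":(.074,0,.06),"lever_axis":(.115,0,.03),"lever_grip":(.193,0,.158)}
obs={"top":{"cradle":(262.1,289.7),"station":(265.9,286.8),"seal":(264.1,261.3),"lever_axis":(257.9,246.2),"lever_grip":(246.3,206.9)},
"side":{"cradle":(264.6,235.3),"station":(263.7,253.2),"seal":(291.5,230.8),"lever_axis":(306.7,237.6),"lever_grip":(332.3,193.6),"catch_hinge":(301.6,211.1)}}
S["catch_hinge"]=(.115,.03,.1)
ci={n:camera_info(n) for n in obs}
def res(p,full=False):
    c,s=np.cos(p[2]),np.sin(p[2]);out=[]
    for n in obs:
        for k,uv in obs[n].items():
            q=S[k];P=(p[0]+c*q[0]-s*q[1],p[1]+s*q[0]+c*q[1],q[2])
            e=proj(n,P,ci[n])[0]-uv; out+=list(e)
            if full: print(n,k,e.round(1))
    return np.array(out)
p0=atz("top",(262,289.7),.06)
r=least_squares(res,[p0[0],p0[1],0.],loss='soft_l1',f_scale=2);print(r.x);res(r.x,True)
a=ray("top",(390.5,254.3)); print("col",atz("top",(390.5,254.3),.04))
print("spare",atz("top",(422.9,259.1),.04), "spare side",atz("side",(311.7,341.1),.04))
print("rest",tri(ray("top",(403.1,261.9)),ray("side",(310.5,342.5))))
im,d=get_image("top");cv2.imwrite("pics/t1.png",cv2.resize(im[190:340,220:460],None,fx=3.3,fy=3.3,interpolation=cv2.INTER_CUBIC))
im,d=get_image("side");cv2.imwrite("pics/s1.png",cv2.resize(im[170:390,200:420],None,fx=2.7,fy=2.7,interpolation=cv2.INTER_CUBIC))
E
```

```text
[0.43135473 0.12030085 0.1295751 ]
top cradle [ 2.1 -2.6]
top station [0.2 3. ]
top seal [-4.6 -0.6]
top lever_axis [0.1 2.1]
top lever_grip [1.9 3.4]
side cradle [ 0.6 -0.8]
side station [ 2.6 -0.3]
side seal [-0.1 -0.4]
side lever_axis [-0.9 -0.3]
side lever_grip [ 0.4 -0.7]
side catch_hinge [ 0.9 -0.6]
col [ 0.5037597  -0.23181621  0.04      ]
spare [ 0.48459588 -0.32071564  0.04      ] spare side [ 0.49147738 -0.3111543   0.04      ]
rest (array([ 4.90789731e-01, -2.70940388e-01,  1.87425967e-04]), np.float64(0.008093968369973292))
```

View pics/t1.png

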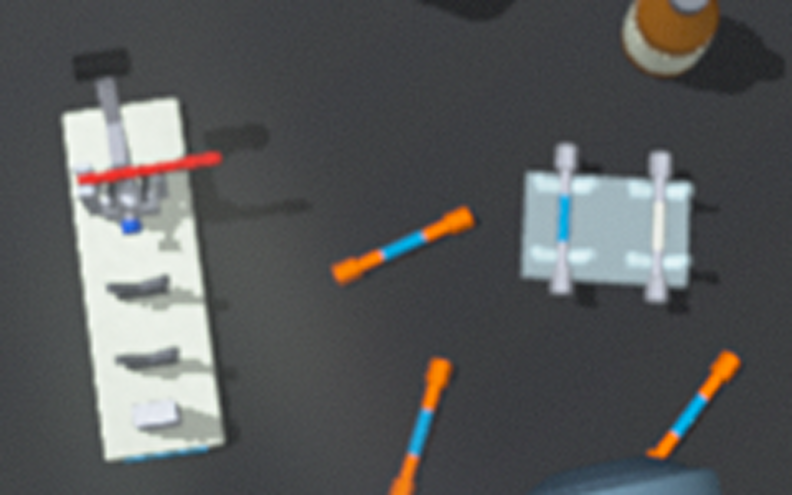

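View pics/s1.png

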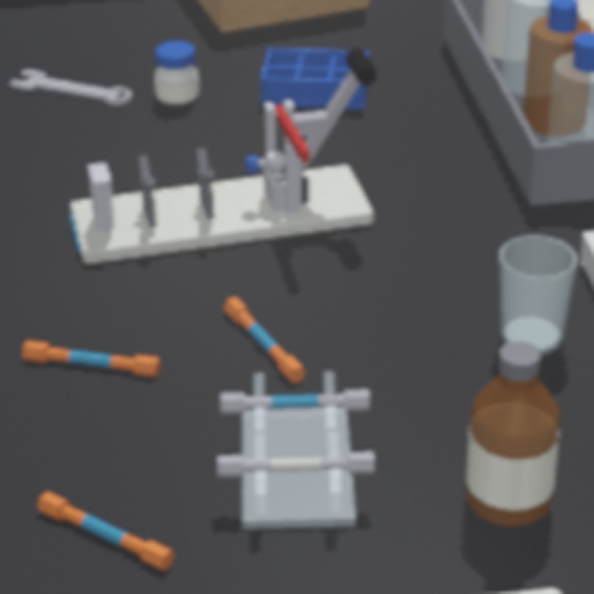

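```bash
python3 - <<'E'
from h import *
from scipy.optimize import least_squares
f=lambda u,v:(u/3.3+220-.35,v/3.3+190-.35)
uv=[f(63,115),f(178,98),f(225,442),f(105,461)]
S=[(.195,.05),(.195,-.05),(-.105,-.05),(-.105,.05)]
W=np.array([atz("top",p,.015)[:2] for p in uv])
def res(p):
    c,s=np.cos(p[2]),np.sin(p[2]); return np.ravel([[p[0]+c*a-s*b,p[1]+s*a+c*b] for a,b in S]-W)
r=least_squares(res,[.43,.12,.1]);print(r.x,(r.fun*1e3).round(1))
A=atz("top",f(565,147),.04);B=atz("top",f(560.5,290),.04);print(A,B,(A+B)/2,np.arctan2(A[1]-B[1],A[0]-B[0]),np.linalg.norm(A-B))
A=atz("top",f(659,155),.04);B=atz("top",f(656,297),.04);print(A,B,(A+B)/2,np.arctan2(A[1]-B[1],A[0]-B[0]))
s=monitor.sense();M=R.from_rotvec(s['ee_rot']).as_matrix();print(M.round(3))
c=camera_info("wrist");Rm=R.from_rotvec(c['rvec']).as_matrix();print("cam in tool",M.T@(-Rm.T@c['tvec']-s['tool_pos']),(M.T@Rm.T).round(2))
E
```

```text
[0.43150819 0.12254784 0.08429412] [ 0.8  0.1  0.4  0.3 -1.3  0.4  0.1 -0.8]
[ 0.56059219 -0.23772606  0.04      ] [ 0.43913253 -0.22353852  0.04      ] [ 0.49986236 -0.23063229  0.04      ] -0.11628167471722282 0.12228546211410572
[ 0.54874034 -0.31689868  0.04      ] [ 0.42813458 -0.30289592  0.04      ] [ 0.48843746 -0.3098973   0.04      ] -0.11558611732700992
[[ 0.     0.239 -0.971]
 [-0.    -0.971 -0.239]
 [-1.     0.     0.   ]]
cam in tool [-0.14216299  0.00052468 -0.08033241] [[ 0.   -0.31  0.95]
 [ 1.    0.   -0.  ]
 [ 0.    0.95  0.31]]
```

```bash
cat >> h.py <<'E'
def delta(P,yaw):
    """yaw: world angle (deg) of tool y"""
    s=monitor.sense();M=R.from_rotvec(s['ee_rot']).as_matrix()
    d=M.T@(np.array(P)-s['tool_pos'])*1e3
    cy=np.degrees(np.arctan2(M[1,1],M[0,1])); r=-(yaw-cy); r=(r+180)%360-180
    print("t",round(s['time'],2),"pos",s['tool_pos'].round(4),"yaw",round(cy,2),"tiltx",M[:,0].round(3),"q",s['qpos'].round(2),"F",s['force'].round(1),"w",round(s['grip_width'],3))
    print("   delta tool mm",d.round(1),"roll",round(r,2))
E
python3 -c "
from h import *
delta((.5,-.231,.17),-96.6)"
```

```text
t 1.25 pos [ 0.1372 -0.5584  0.2313] yaw -76.2 tiltx [ 0. -0. -1.] q [-1.44  0.38  0.08  1.27 -0.    1.46] F [-0.1  1.   0.5] w 1.0
   delta tool mm [  61.3 -231.4 -430.5] roll 20.4
```

>>> servo_tool(rows=[{"translation": [61,-231,-430],"roll": 20.4},{"translation": [61,-231,-430],"roll": 20.4},{"translation": [61,-231,-430],"roll": 20.4},{"translation": [61,-231,-430],"roll": 20.4},{"translation": [61,-231,-430],"roll": 20.4}])

```text
time: 1.67
tool_pos: [0.2898, -0.4205, 0.2057]
ee_rot: [-2.162, 0.126, 2.161]
force: [0.6, -0.7, 0.4]
grip_width: 1.001
```

```bash
python3 -c "
from h import *
delta((.5,-.231,.17),-96.6)"
```

```text
t 1.67 pos [ 0.2898 -0.4205  0.2057] yaw -96.66 tiltx [ 0.    -0.001 -1.   ] q [-1.09  0.26 -0.16  1.16  0.    2.17] F [ 0.6 -0.7  0.4] w 1.001
   delta tool mm [  35.7 -212.7 -186.8] roll -0.06
```

>>> servo_tool(rows=[{"translation": [36,-213,-187],"roll": -35},{"translation": [36,-213,-187],"roll": -35},{"translation": [36,-213,-187],"roll": -35},{"translation": [36,-213,-187],"roll": -35},{"translation": [36,-213,-187],"roll": -35}])

```text
time: 2.08
tool_pos: [0.4434, -0.2817, 0.1796]
ee_rot: [1.941, 0.496, -1.94]
force: [-0.3, -0.6, -0.3]
grip_width: 1.005
```

>>> servo_tool(rows=[{"translation": [0,0,0],"roll": -35},{"translation": [0,0,0],"roll": -35},{"translation": [0,0,0],"roll": -35},{"translation": [0,0,0],"roll": -35},{"translation": [0,0,0],"roll": -35}])

```text
time: 2.5
tool_pos: [0.4423, -0.283, 0.1796]
ee_rot: [1.538, 0.957, -1.538]
force: [-0.3, 0.7, 0.1]
grip_width: 1.001
```

>>> servo_tool(rows=[{"translation": [0,0,0],"roll": -35},{"translation": [0,0,0],"roll": -35},{"translation": [0,0,0],"roll": -35},{"translation": [0,0,0],"roll": -35},{"translation": [0,0,0],"roll": -35}])

```text
time: 2.92
tool_pos: [0.4421, -0.2832, 0.1796]
ee_rot: [1.096, 1.277, -1.096]
force: [-0.1, -0.1, -0.9]
grip_width: 1.001
```

```bash
python3 -c "
from h import *
delta((.5,-.231,.17),83.4)"
```

```text
t 2.92 pos [ 0.4421 -0.2832  0.1796] yaw 8.74 tiltx [ 0. -0. -1.] q [-0.69  0.3  -0.17  1.1  -0.    0.73] F [-0.1 -0.1 -0.9] w 1.001
   delta tool mm [  9.6  65.2 -42.8] roll -74.66
```

>>> servo_tool(rows=[{"translation": [10,65,-43],"roll": -35},{"translation": [10,65,-43],"roll": -35},{"translation": [10,65,-43],"roll": -35},{"translation": [10,65,-43],"roll": -35},{"translation": [10,65,-43],"roll": -35}])

```text
time: 3.33
tool_pos: [0.5006, -0.2305, 0.1693]
ee_rot: [0.63, 1.478, -0.63]
force: [0.3, 1.0, -1.0]
grip_width: 1.003
```

>>> servo_tool(rows=[{"translation": [0,0,0],"roll": -35},{"translation": [0,0,0],"roll": -35},{"translation": [0,0,0],"roll": -35},{"translation": [0,0,0],"roll": -35},{"translation": [0,0,0],"roll": -35}])

```text
time: 3.75
tool_pos: [0.5001, -0.2312, 0.1696]
ee_rot: [0.154, 1.565, -0.154]
force: [-0.1, 0.1, -0.4]
grip_width: 0.996
```

>>> servo_tool(rows=[{"translation": [0,0,0],"roll": -4.7},{"translation": [0,0,0],"roll": -4.7}])

```text
time: 3.92
tool_pos: [0.5001, -0.2312, 0.1696]
ee_rot: [0.094, 1.569, -0.094]
force: [0.4, -0.7, 0.1]
grip_width: 1.002
```

```bash
python3 - <<'E'
from h import *
delta((.5,-.231,.17),83.4)
ci=camera_info("wrist");im,d=get_image("wrist");cv2.imwrite("pics/w1.png",im);np.savez("w1.npz",d=d,**ci)
for t in ["column_center","spare_center"]:
    for r in models.mark_of("wrist",t):
        y,x=r['location'];print(t,r['p'],x*640,y*480,atz("wrist",(x*640,y*480),.04,ci))
E
```

```text
t 3.92 pos [ 0.5001 -0.2312  0.1696] yaw 83.17 tiltx [ 0. -0. -1.] q [-0.55  0.35 -0.12  1.1  -0.   -0.43] F [ 0.4 -0.7  0.1] w 1.002
   delta tool mm [-0.4  0.2 -0.2] roll -0.23
column_center 0.79 318.72 229.296 [ 0.49903514 -0.23169153  0.04      ]
column_center 0.64 493.18399999999997 183.6 [ 0.48094553 -0.10934802  0.04      ]
spare_center 0.84 208.89600000000002 228.096 [ 0.48887793 -0.3089124   0.04      ]
```

View pics/w1.png

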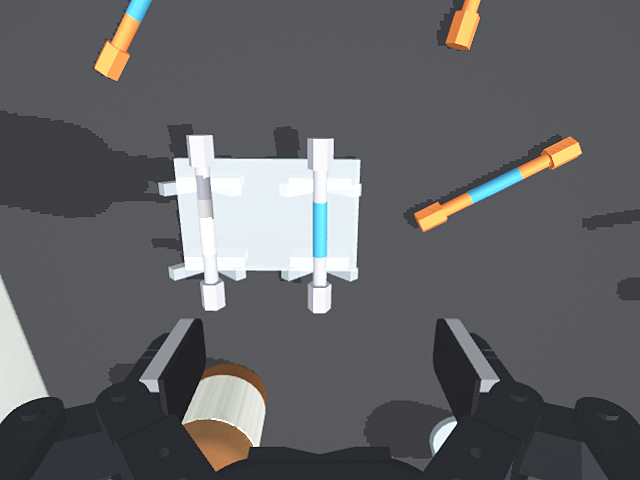

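The wrist view shows the blue-banded column at (319,230), vertical between the fingers, with the spare at (208,225). Positions agree with the top camera to about 1 mm, so I'm descending.

>>> servo_tool(rows=[{"translation": [35,0,0],"roll": -0.2},{"translation": [70,0,0],"roll": -0.2},{"translation": [105,0,0],"roll": -0.2},{"translation": [128,-0.2,0.6],"roll": -0.2},{"translation": [138,-0.2,0.6],"roll": -0.2}], grip=0.6)

```text
time: 4.48
tool_pos: [0.4981, -0.2299, 0.0279]
ee_rot: [0.095, 1.574, -0.091]
force: [-0.6, -0.2, 0.1]
grip_width: 0.603
```

>>> servo_tool(rows=[{"translation": [5,0,0],"roll": 0},{"translation": [10,0,0],"roll": 0},{"translation": [10,0,0],"roll": 0}])

```text
time: 4.73
tool_pos: [0.5013, -0.2319, 0.0221]
ee_rot: [0.092, 1.568, -0.093]
force: [0.5, 0.1, -0.1]
grip_width: 0.603
```

```bash
python3 - <<'E'
from h import *
delta((.4997,-.231,.0213),83.4)
im,d=get_image("wrist");cv2.imwrite("pics/w2.png",im)
E
```

```text
t 4.73 pos [ 0.5013 -0.2319  0.0221] yaw 83.27 tiltx [ 0.001 -0.001 -1.   ] q [-0.55  0.48 -0.33  0.75 -0.   -0.43] F [ 0.5  0.1 -0.1] w 0.603
   delta tool mm [ 0.8  0.7 -1.7] roll -0.13
```

View pics/w2.png

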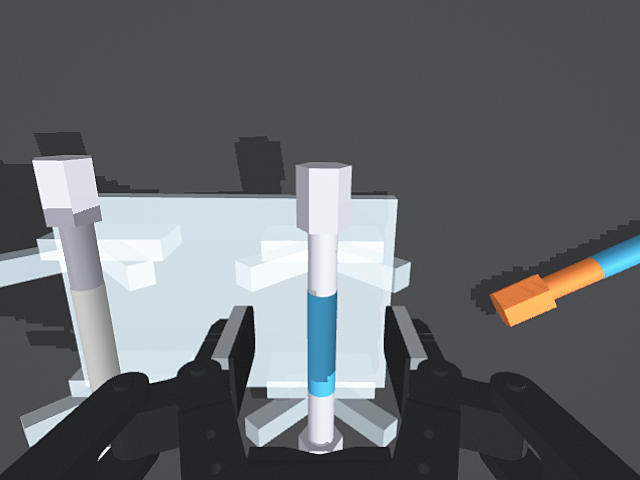

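The tube is centred between the pads at (322,345), so I'm closing the gripper.

>>> servo_tool(rows=[{"translation": [0.5,0,0],"roll": 0},{"translation": [0.5,0,0],"roll": 0},{"translation": [0.5,0,0],"roll": 0},{"translation": [0.5,0,0],"roll": 0},{"translation": [0.5,0,0],"roll": 0}], grip=0)

```text
time: 5.2
tool_pos: [0.5015, -0.2311, 0.022]
ee_rot: [0.092, 1.567, -0.091]
force: [-0.0, 3.0, 6.4]
grip_width: 0.092
```

>>> servo_tool(rows=[{"translation": [0,0,0],"roll": 0},{"translation": [0,0,0],"roll": 0},{"translation": [-10,0,0],"roll": 0},{"translation": [-40,0,0],"roll": 0},{"translation": [-80,0,0],"roll": 0}])

```text
time: 5.62
tool_pos: [0.4974, -0.23, 0.099]
ee_rot: [0.094, 1.576, -0.09]
force: [0.6, -0.8, -0.7]
grip_width: 0.092
```

>>> servo_tool(rows=[{"translation": [-40,0,0],"roll": 0},{"translation": [-68,0,0],"roll": 0},{"translation": [-68,0,0],"roll": 0},{"translation": [-68,0,0],"roll": 0}])

```text
time: 5.95
tool_pos: [0.502, -0.2326, 0.1715]
ee_rot: [0.09, 1.565, -0.094]
force: [0.5, 0.3, -1.0]
grip_width: 0.088
```

```bash
python3 - <<'E'
from h import *
c,s=np.cos(.084),np.sin(.084)
delta((.4315+.003*c,.1225+.003*s,.17),94.82)
im,d=get_image("wrist");cv2.imwrite("pics/w3.png",im)
E
```

```text
t 5.95 pos [ 0.502  -0.2326  0.1715] yaw 83.29 tiltx [ 0.004 -0.003 -1.   ] q [-0.55  0.35 -0.11  1.1  -0.   -0.43] F [ 0.5  0.3 -1. ] w 0.088
   delta tool mm [   0.   345.1 -108.6] roll -11.53
```

View pics/w3.png

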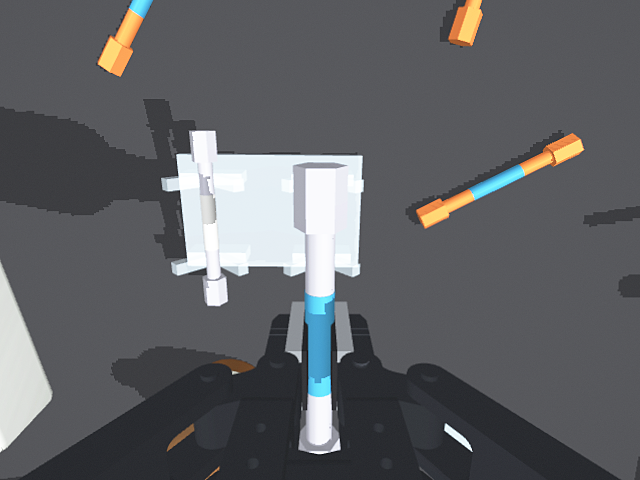

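>>> servo_tool(rows=[{"translation": [0,345,-109],"roll": -11.5},{"translation": [0,345,-109],"roll": -11.5},{"translation": [0,345,-109],"roll": -11.5},{"translation": [0,345,-109],"roll": -11.5},{"translation": [0,345,-109],"roll": -11.5}])

```text
time: 6.42
tool_pos: [0.4588, -0.0251, 0.1668]
ee_rot: [-0.064, 1.574, 0.066]
force: [1.5, 0.2, -1.8]
grip_width: 0.093
```

```bash
python3 - <<'E'
from h import *
c,s=np.cos(.084),np.sin(.084)
delta((.4315+.003*c,.1225+.003*s,.17),94.82)
E
```

```text
t 6.42 pos [ 0.4588 -0.0251  0.1668] yaw 94.74 tiltx [-0.005  0.001 -1.   ] q [-0.19  0.18 -0.35  1.04 -0.   -0.28] F [ 1.5  0.2 -1.8] w 0.093
   delta tool mm [ -3.1 149.3 -12. ] roll -0.08
```

>>> servo_tool(rows=[{"translation": [-1,149,-12],"roll": 0},{"translation": [-1,149,-12],"roll": 0},{"translation": [-1,149,-12],"roll": 0},{"translation": [-1,149,-12],"roll": 0},{"translation": [-1,149,-12],"roll": 0}])

```text
time: 6.83
tool_pos: [0.4339, 0.1243, 0.1679]
ee_rot: [-0.07, 1.575, 0.072]
force: [-0.2, -0.9, -0.7]
grip_width: 0.089
```

>>> servo_tool(rows=[{"translation": [0,0,0],"roll": 0},{"translation": [0,0,0],"roll": 0}])

```text
time: 7.0
tool_pos: [0.436, 0.12, 0.1687]
ee_rot: [-0.067, 1.573, 0.065]
force: [-0.4, 0.2, -0.7]
grip_width: 0.089
```

```bash
python3 - <<'E'
from h import *
c,s=np.cos(.084),np.sin(.084)
delta((.4315+.003*c,.1225+.003*s,.17),94.82)
ci=camera_info("wrist");im,d=get_image("wrist");cv2.imwrite("pics/w4.png",im)
for t in ["cradle","seal","station","column_center"]:
    for r in models.mark_of("wrist",t):
        y,x=r['location'];print(t,r['p'],x*640,y*480,atz("wrist",(x*640,y*480),.0 if t=="station" else .06,ci))
im,d=get_image("top");cv2.imwrite("pics/t4.png",cv2.resize(im[190:340,220:460],None,fx=3.3,fy=3.3,interpolation=cv2.INTER_CUBIC))
E
```

```text
t 7.0 pos [0.436  0.12   0.1687] yaw 94.8 tiltx [-0.003 -0.001 -1.   ] q [ 0.13  0.17 -0.37  1.04 -0.    0.04] F [-0.4  0.2 -0.7] w 0.089
   delta tool mm [-1.3  2.9 -1.3] roll -0.02
cradle 0.74 323.96799999999996 235.392 [0.43245208 0.12244628 0.06      ]
column_center 0.65 50.176 259.296 [ 0.46451872 -0.058981    0.06      ]
column_center 0.65 11.072 45.216 [ 0.33480951 -0.06450331  0.06      ]
column_center 0.61 318.784 341.904 [0.5128418  0.12574653 0.06      ]
```

View pics/w4.png

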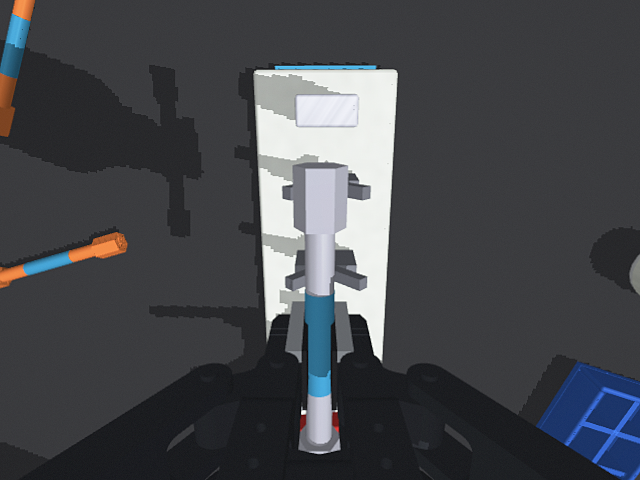

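View pics/t4.png

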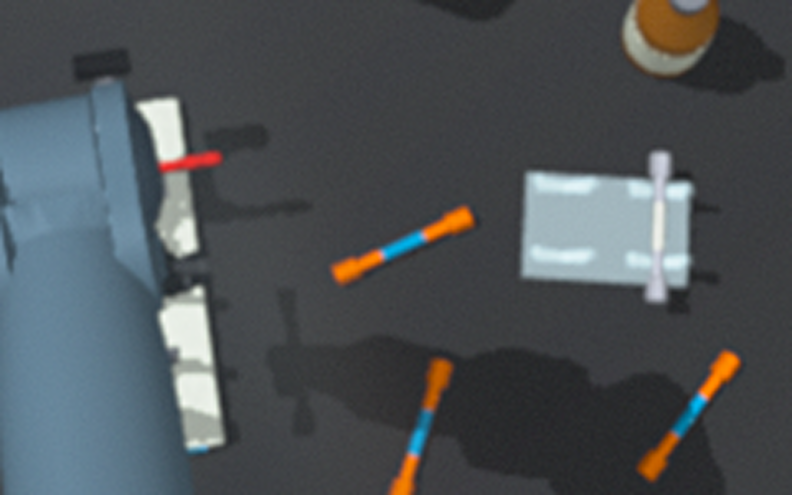

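```bash
python3 - <<'E'
from h import *
ci=camera_info("wrist")
S=(.4315,.1225,.084)
def st(P):
    d=P[:2]-np.array(S[:2]);c,s=np.cos(S[2]),np.sin(S[2]);return (np.array([c*d[0]+s*d[1],-s*d[0]+c*d[1]])*1e3).round(1)
for uv,z in [((254,71),.015),((397,71),.015),((266,340),.015),((384,340),.015),((295,95),.075),((358,95),.075),((358,126.5),.075),((295,126.5),.075),((282,190),.075),((370,190),.075),((288,281),.075),((366,283),.075)]:
    print(uv,st(atz("wrist",uv,z,ci)))
# column: near nut ends at axis height
z=monitor.sense()['tool_pos'][2]+.0187; print(z)
for uv in [(320,165),(320,235),(320,290),(319,395)]: print(uv,st(atz("wrist",uv,z+.006,ci)))
E
```

```text
(254, 71) [-101.4  -48. ]
(397, 71) [-101.2   50.1]
(266, 340) [110.2 -49.1]
(384, 340) [110.4  51.6]
(295, 95) [-83.8 -16.8]
(358, 95) [-83.7  18.3]
(358, 126.5) [-66.9  18.8]
(295, 126.5) [-67.  -17.2]
(282, 190) [-30.4 -25.8]
(370, 190) [-30.3  27. ]
(288, 281) [ 29.  -23.8]
(366, 283) [30.6 26.8]
0.188582397569614
(320, 165) [-60.4  -3.3]
(320, 235) [-39.1  -3.3]
(320, 290) [-20.5  -3.3]
(319, 395) [20.4 -3.8]
```

>>> servo_tool(rows=[{"translation": [0,3.8,1.7],"roll": 0},{"translation": [25,3.8,1.7],"roll": 0},{"translation": [50,3.8,1.7],"roll": 0},{"translation": [75,3.8,1.7],"roll": 0},{"translation": [75,3.8,1.7],"roll": 0}])

```text
time: 7.72
tool_pos: [0.435, 0.124, 0.0911]
ee_rot: [-0.066, 1.577, 0.065]
force: [-0.7, -0.6, -1.8]
grip_width: 0.094
```

>>> servo_tool(rows=[{"translation": [0,0,0],"roll": 0},{"translation": [0,0,0],"roll": 0}])

```text
time: 7.88
tool_pos: [0.4393, 0.1247, 0.0961]
ee_rot: [-0.066, 1.569, 0.066]
force: [0.7, 0.1, -0.7]
grip_width: 0.093
```

```bash
python3 - <<'E'
from h import *
c,s=np.cos(.084),np.sin(.084)
delta((.4315+.003*c,.1225+.003*s,.0413),94.82)
ci=camera_info("wrist");im,d=get_image("wrist");cv2.imwrite("pics/w5.png",im)
im,d=get_image("side");cv2.imwrite("pics/s5.png",cv2.resize(im[170:290,200:360],None,fx=5,fy=5,interpolation=cv2.INTER_CUBIC))
E
```

```text
t 7.88 pos [0.4393 0.1247 0.0961] yaw 94.79 tiltx [ 0.001  0.    -1.   ] q [ 0.14  0.23 -0.49  0.85 -0.    0.05] F [ 0.7  0.1 -0.7] w 0.093
   delta tool mm [54.8 -1.5 -5. ] roll -0.03
```

View pics/w5.png

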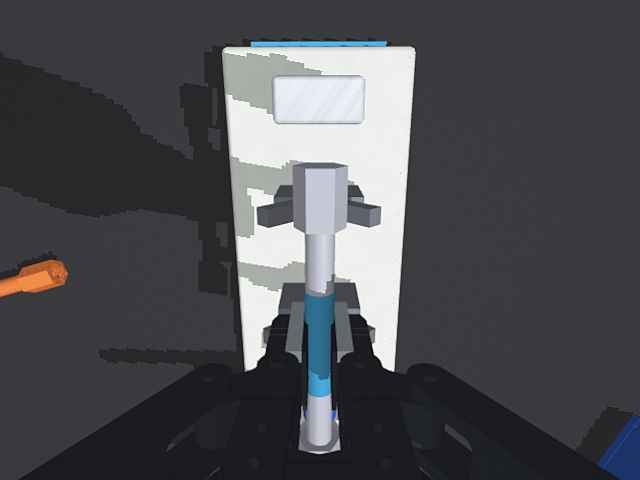

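View pics/s5.png

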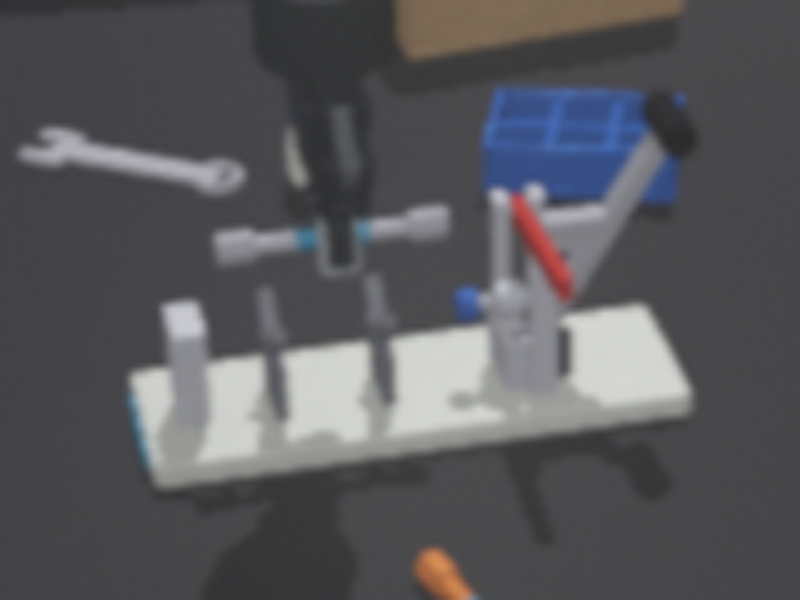

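>>> servo_tool(rows=[{"translation": [20,0,0],"roll": 0},{"translation": [20,0,0],"roll": 0},{"translation": [20,0,0],"roll": 0},{"translation": [20,0,0],"roll": 0},{"translation": [20,0,0],"roll": 0}])

```text
time: 8.4
tool_pos: [0.4393, 0.1247, 0.0761]
ee_rot: [-0.066, 1.568, 0.066]
force: [-0.4, -0.2, -0.9]
grip_width: 0.09
```

```bash
python3 - <<'E'
from h import *
c,s=np.cos(.084),np.sin(.084)
delta((.4315+.003*c,.1225+.003*s,.0413),94.82)
ci=camera_info("wrist");im,d=get_image("wrist");cv2.imwrite("pics/w6.png",im)
im,d=get_image("side");cv2.imwrite("pics/s6.png",cv2.resize(im[170:290,200:360],None,fx=5,fy=5,interpolation=cv2.INTER_CUBIC))
E
```

```text
t 8.4 pos [0.4393 0.1247 0.0761] yaw 94.8 tiltx [ 0.002  0.    -1.   ] q [ 0.14  0.26 -0.52  0.79 -0.    0.05] F [-0.4 -0.2 -0.9] w 0.09
   delta tool mm [34.8 -1.5 -5. ] roll -0.02
```

View pics/w6.png

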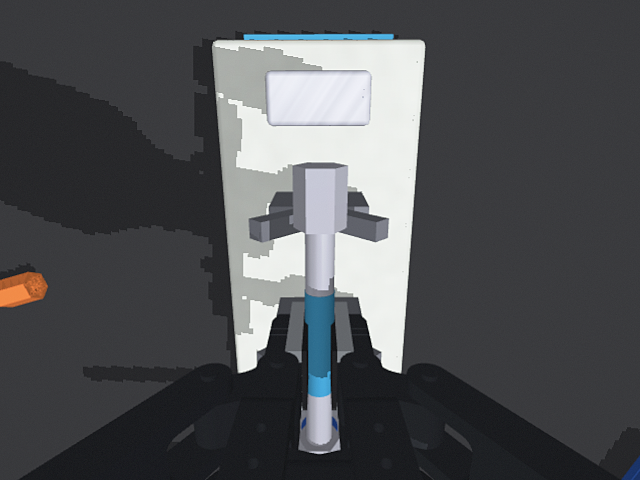

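View pics/s6.png

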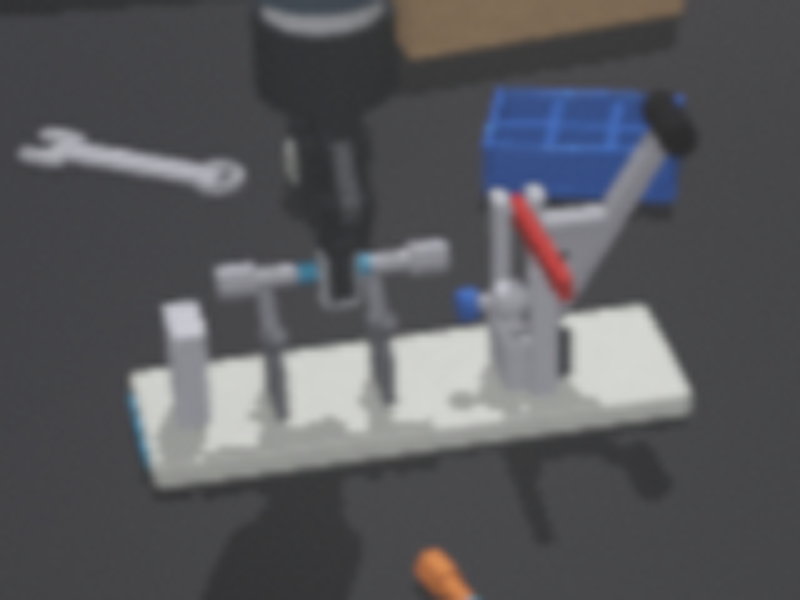

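```bash
python3 - <<'E'
from h import *
ci=camera_info("wrist")
S=(.4315,.1225,.084)
def st(P):
    d=P[:2]-np.array(S[:2]);c,s=np.cos(S[2]),np.sin(S[2]);return (np.array([c*d[0]+s*d[1],-s*d[0]+c*d[1]])*1e3).round(1)
for uv,z in [((266,125.5),.075),((371,125.5),.075),((266,70),.075),((371,70),.075),((250,230),.075),((388,230),.075)]: print(uv,st(atz("wrist",uv,z,ci)))
z=monitor.sense()['tool_pos'][2]+.0187
for uv in [(320,163),(319.7,237),(320,290)]: print(uv,st(atz("wrist",uv,z+.006,ci)))
E
```

```text
(266, 125.5) [-68.4 -17.2]
(371, 125.5) [-68.4  19. ]
(266, 70) [-85.9 -16.4]
(371, 70) [-85.9  18.2]
(250, 230) [-30.9 -24.7]
(388, 230) [-30.9  26.9]
(320, 163) [-58.8   1.3]
(319.7, 237) [-36.2   1.3]
(320, 290) [-18.3   1.4]
```

>>> servo_tool(rows=[{"translation": [8,-0.3,-0.8],"roll": 0},{"translation": [16,-0.3,-0.8],"roll": 0},{"translation": [24,-0.3,-0.8],"roll": 0},{"translation": [28,-0.3,-0.8],"roll": 0},{"translation": [28,-0.3,-0.8],"roll": 0}])

```text
time: 8.92
tool_pos: [0.4362, 0.1239, 0.0454]
ee_rot: [-0.066, 1.573, 0.065]
force: [0.7, -0.2, -1.1]
grip_width: 0.091
```

>>> servo_tool(rows=[{"translation": [2,0,0],"roll": 0},{"translation": [4,0,0],"roll": 0},{"translation": [6,0,0],"roll": 0},{"translation": [6,0,0],"roll": 0}])

```text
time: 9.25
tool_pos: [0.4381, 0.1245, 0.0419]
ee_rot: [-0.066, 1.569, 0.066]
force: [-2.3, 0.3, 5.0]
grip_width: 0.094
```

```bash
python3 - <<'E'
from h import *
c,s=np.cos(.084),np.sin(.084)
delta((.4315+.003*c,.1225+.003*s,.0413),94.82)
ci=camera_info("wrist");im,d=get_image("wrist");cv2.imwrite("pics/w7.png",im)
im,d=get_image("side");cv2.imwrite("pics/s7.png",cv2.resize(im[170:290,200:360],None,fx=5,fy=5,interpolation=cv2.INTER_CUBIC))
E
```

```text
t 9.25 pos [0.4381 0.1245 0.0419] yaw 94.82 tiltx [ 0.001  0.    -1.   ] q [ 0.14  0.3  -0.57  0.7   0.    0.05] F [-2.3  0.3  5. ] w 0.094
   delta tool mm [ 0.6 -1.4 -3.8] roll -0.0
```

View pics/s7.png

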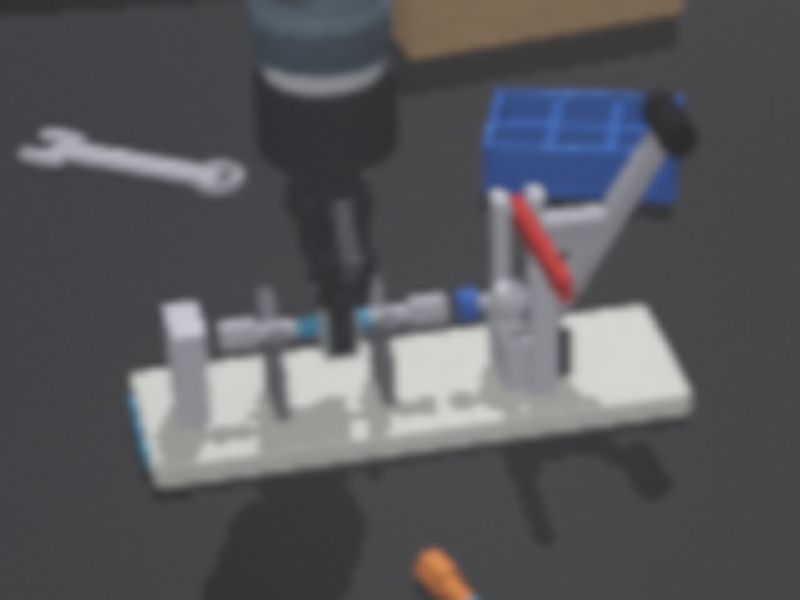

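View pics/w7.png

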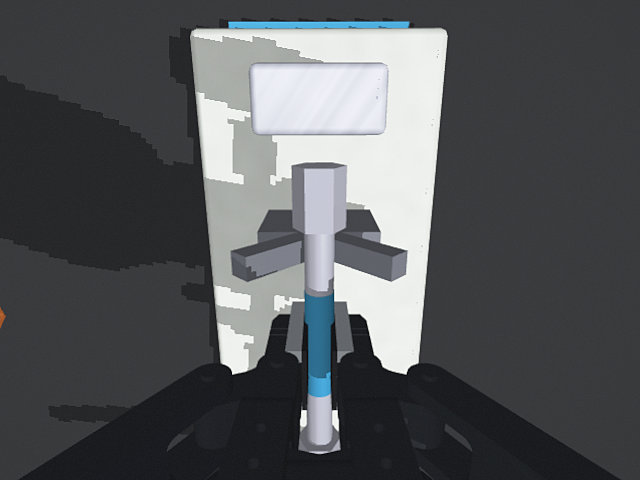

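The side view shows the tube down in both grey Vs, with gaps to the stop (205,330) and to the seal (455,303). It is pressing with 5 N, so it's seated. Releasing.

>>> servo_tool(rows=[{"translation": [-0.5,0,0],"roll": 0},{"translation": [-0.5,0,0],"roll": 0},{"translation": [-0.5,0,0],"roll": 0},{"translation": [-0.5,0,0],"roll": 0},{"translation": [-0.5,0,0],"roll": 0}], grip=0.5)

```text
time: 9.77
tool_pos: [0.4378, 0.1242, 0.0415]
ee_rot: [-0.066, 1.57, 0.066]
force: [-0.3, -0.3, 0.2]
grip_width: 0.499
```

>>> servo_tool(rows=[{"translation": [-15,0,0],"roll": 0},{"translation": [-40,0,0],"roll": 0},{"translation": [-75,0,0],"roll": 0},{"translation": [-115,0,0],"roll": 0},{"translation": [-150,0,0],"roll": 0}])

```text
time: 10.18
tool_pos: [0.4373, 0.1241, 0.1934]
ee_rot: [-0.066, 1.57, 0.066]
force: [1.0, 0.0, -0.3]
grip_width: 0.502
```

>>> servo_tool(rows=[{"translation": [0,-50,-100],"roll": 0},{"translation": [0,-50,-100],"roll": 0},{"translation": [0,-50,-100],"roll": 0},{"translation": [0,-50,-100],"roll": 0}])

```text
time: 10.52
tool_pos: [0.3367, 0.0646, 0.1908]
ee_rot: [-0.065, 1.575, 0.063]
force: [-0.4, 0.0, -0.4]
grip_width: 0.495
```

```bash
python3 - <<'E'
from h import *
delta((.4315,.1225,.0413),94.82)
im,d=get_image("wrist");cv2.imwrite("pics/w8.png",im)
im,d=get_image("side");cv2.imwrite("pics/s8.png",cv2.resize(im[170:290,200:360],None,fx=5,fy=5,interpolation=cv2.INTER_CUBIC))
E
```

```text
t 10.52 pos [0.3367 0.0646 0.1908] yaw 94.68 tiltx [-0.005 -0.001 -1.   ] q [ 0.   -0.07 -0.56  1.08 -0.   -0.08] F [-0.4  0.  -0.4] w 0.495
   delta tool mm [149.   50.1  99.9] roll -0.14
```

View pics/s8.png

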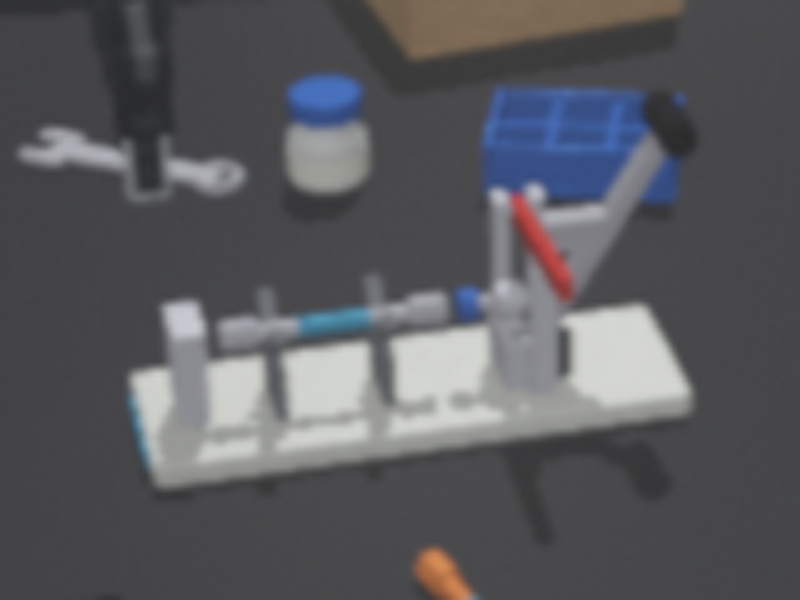

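View pics/w8.png

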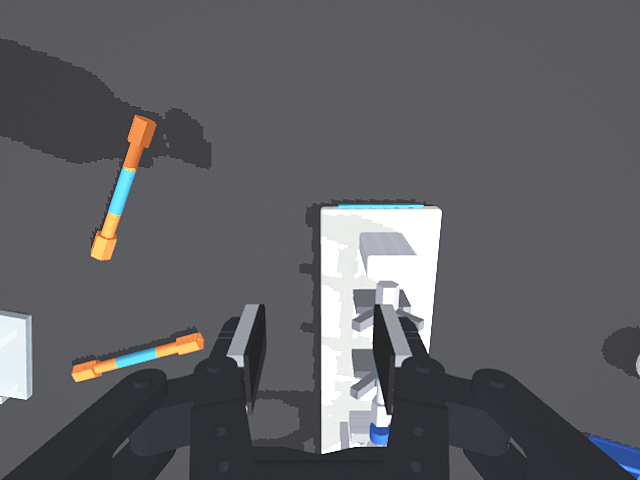

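```bash
cat >> h.py <<'E'
ST=(.4316,.1232,.084)
def sw(x,y,z):
    c,s=np.cos(ST[2]),np.sin(ST[2]); return np.array([ST[0]+(c*x-s*y)/1e3,ST[1]+(s*x+c*y)/1e3,z/1e3])
E
python3 - <<'E'
from h import *
delta(sw(115,-70,180),-175.2)
n="top"
ci={k:camera_info(k) for k in("top","side")}
for n in ("side","top"):
    im,_=get_image(n)
    for th in np.arange(0,.31,.1):
        print(n,round(th,1),proj(n,sw(115,30-100*np.cos(th),100+100*np.sin(th)),ci[n])[0].round(1),"tip",proj(n,sw(115,30-113*np.cos(th),100+113*np.sin(th)),ci[n])[0].round(1))
    for r in models.mark_of(n,"catch_tab"): y,x=r['location'];print(r['p'],x*640,y*480)
    for r in models.regions_of(n,"catch_tab"): v,u=np.nonzero(r['pixels']);print(r['p'],len(v),u.min(),u.max(),v.min(),v.max())
    red=(im[...,2]>130)&(im[...,1]<70)&(im[...,0]<70);v,u=np.nonzero(red);print("red",len(v),u.min(),u.max(),v.min(),v.max(),"vmax at umax",v[u>=u.max()-1].mean(),"u at vmax",u[v>=v.max()-1].mean())
E
```

```text
t 10.62 pos [0.3417 0.0657 0.1916] yaw 94.73 tiltx [ 0.001  0.    -1.   ] q [ 0.01 -0.06 -0.55  1.08  0.   -0.08] F [0.2 0.2 0.6] w 0.497
   delta tool mm [ 11.8 -20.  209.4] roll -90.07
side 0.0 [312.  228.6] tip [313.2 231. ]
side 0.1 [311.9 225.2] tip [313.1 227.2]
side 0.2 [311.7 221.7] tip [312.9 223.2]
side 0.3 [311.5 218.1] tip [312.6 219.1]
0.49 311.616 226.416
0.4 84 302 312 210 227
red 32 303 313 213 228 vmax at umax 227.2 u at vmax 312.2
top 0.0 [282.1 239.3] tip [286.9 238.6]
top 0.1 [281.7 238.6] tip [286.5 237.8]
top 0.2 [281.  237.9] tip [285.7 237. ]
top 0.3 [279.8 237.3] tip [284.4 236.3]
0.61 283.776 238.32
0.47 258.816 247.584
0.28 347.96799999999996 178.32
0.26 419.52 256.896
0.57 175 244 286 236 246
red 114 245 505 236 334 vmax at umax 295.0 u at vmax 418.5
```

>>> servo_tool(rows=[{"translation": [11,-20,209],"roll": -35},{"translation": [11,-20,209],"roll": -35},{"translation": [11,-20,209],"roll": -35},{"translation": [11,-20,209],"roll": -35},{"translation": [11,-20,209],"roll": -35}])

```text
time: 11.33
tool_pos: [0.5526, 0.064, 0.1798]
ee_rot: [-0.549, 1.5, 0.549]
force: [-0.1, -0.1, 1.0]
grip_width: 0.498
```

>>> servo_tool(rows=[{"translation": [0,0,0],"roll": -35},{"translation": [0,0,0],"roll": -35},{"translation": [0,0,0],"roll": -35},{"translation": [0,0,0],"roll": -35},{"translation": [0,0,0],"roll": -35}])

```text
time: 11.75
tool_pos: [0.5508, 0.064, 0.1797]
ee_rot: [-1.016, 1.321, 1.017]
force: [0.8, 0.0, -0.3]
grip_width: 0.501
```

>>> servo_tool(rows=[{"translation": [0,0,0],"roll": -20},{"translation": [0,0,0],"roll": -20},{"translation": [0,0,0],"roll": -20},{"translation": [0,0,0],"roll": -20},{"translation": [0,0,0],"roll": -20}])

```text
time: 12.17
tool_pos: [0.5505, 0.0639, 0.1801]
ee_rot: [-1.269, 1.17, 1.269]
force: [-0.6, 0.4, -0.5]
grip_width: 0.5
```

```bash
python3 - <<'E'
from h import *
delta(sw(115,-70,180),-175.2)
ci=camera_info("wrist");im,d=get_image("wrist");cv2.imwrite("pics/w9.png",im)
for r in models.mark_of("wrist","catch_tab"): y,x=r['location'];print(r['p'],x*640,y*480)
for th in (0,.1,.2): print(proj("wrist",sw(115,30-100*np.cos(th),100+100*np.sin(th)),ci))
E
```

```text
t 12.17 pos [0.5505 0.0639 0.1801] yaw -175.32 tiltx [-0.001 -0.    -1.   ] q [ 0.    0.35 -0.09  1.13 -0.   -1.65] F [-0.6  0.4 -0.5] w 0.5
   delta tool mm [ 0.1 -1.5 -0.9] roll -0.12
0.74 317.632 262.89599999999996
[[316.00334728 253.4057025 ]]
[[315.89282011 260.19244227]]
[[315.78317253 269.18118924]]
```

View pics/w9.png

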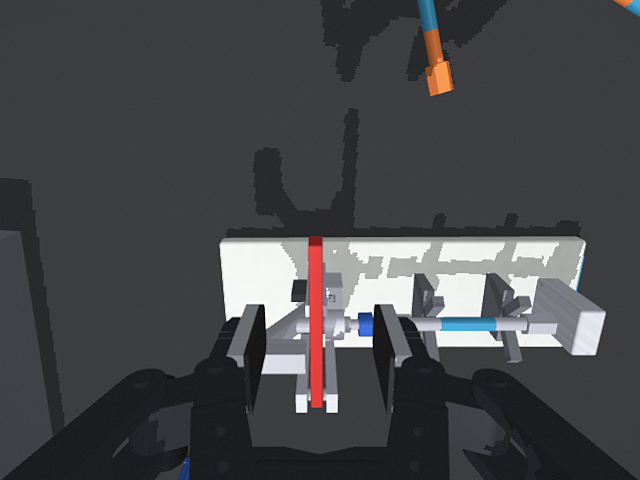

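>>> servo_tool(rows=[{"translation": [20,-1.5,-1],"roll": 0},{"translation": [45,-1.5,-1],"roll": 0},{"translation": [70,-1.5,-1],"roll": 0},{"translation": [86,-1.5,-1],"roll": 0},{"translation": [88,-1.5,-1],"roll": 0}])

```text
time: 12.68
tool_pos: [0.5491, 0.0627, 0.0891]
ee_rot: [-1.267, 1.174, 1.275]
force: [-2.0, -0.8, 0.5]
grip_width: 0.497
```

>>> servo_tool(rows=[{"translation": [0,0,0],"roll": 0},{"translation": [0,0,0],"roll": 0}])

```text
time: 12.85
tool_pos: [0.5525, 0.0627, 0.0935]
ee_rot: [-1.271, 1.168, 1.269]
force: [-0.3, -0.1, 0.9]
grip_width: 0.5
```

```bash
python3 - <<'E'
from h import *
th=.1
delta(sw(115,30-100*np.cos(th),100+100*np.sin(th)-18.7),-175.2)
ci=camera_info("wrist");im,d=get_image("wrist");cv2.imwrite("pics/w10.png",im)
im,d=get_image("side");cv2.imwrite("pics/s10.png",cv2.resize(im[170:290,200:360],None,fx=5,fy=5,interpolation=cv2.INTER_CUBIC))
E
```

```text
t 12.85 pos [0.5525 0.0627 0.0935] yaw -175.24 tiltx [ 0.001 -0.    -1.   ] q [-0.    0.42 -0.23  0.92 -0.   -1.65] F [-0.3 -0.1  0.9] w 0.5
   delta tool mm [2.2 0.4 0.9] roll -0.04
```

View pics/w10.png

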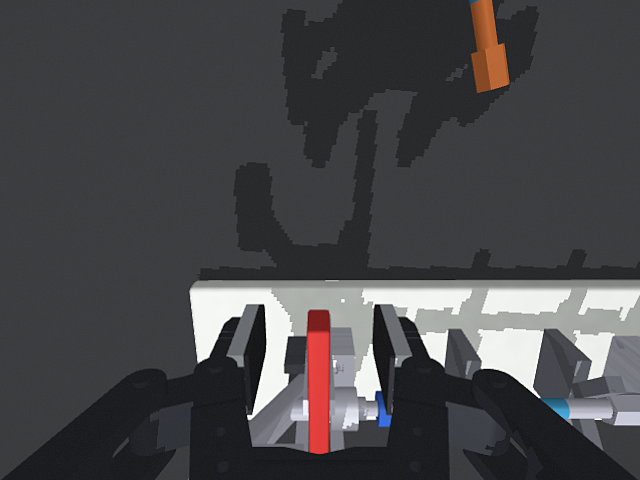

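View pics/s10.png

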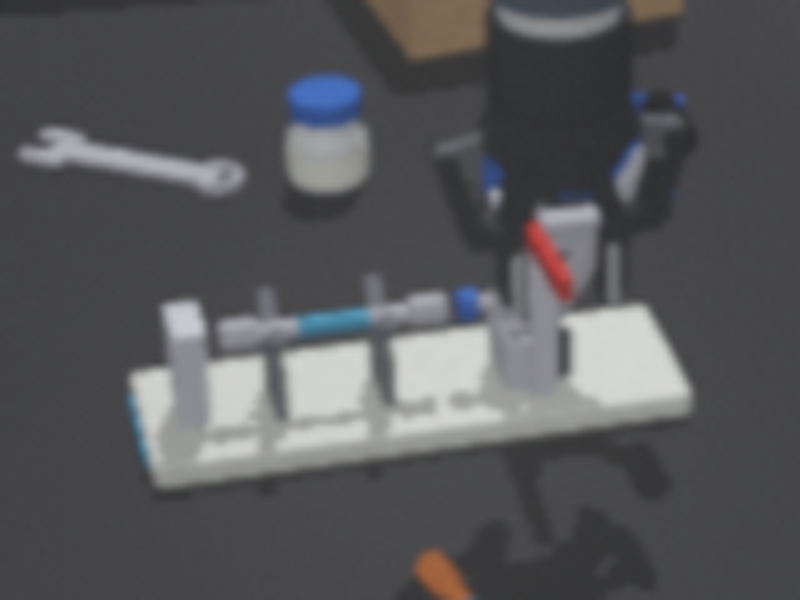

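The bar at (318,380) is centred between the pads. Pinching it.

>>> servo_tool(rows=[{"translation": [1,0,0],"roll": 0},{"translation": [1,0,0],"roll": 0},{"translation": [1,0,0],"roll": 0},{"translation": [1,0,0],"roll": 0},{"translation": [1,0,0],"roll": 0}], grip=0)

```text
time: 13.37
tool_pos: [0.5527, 0.0627, 0.0922]
ee_rot: [-1.272, 1.167, 1.269]
force: [1.1, 0.6, 1.0]
grip_width: 0.083
```

>>> servo_tool(rows=[{"translation": [0,0,0],"roll": 0},{"translation": [0,0,0],"roll": 0}])

```text
time: 13.53
tool_pos: [0.5527, 0.0627, 0.0921]
ee_rot: [-1.271, 1.167, 1.269]
force: [3.0, -0.1, 0.9]
grip_width: 0.078
```

```bash
python3 - <<'E'
from h import *
s=monitor.sense()
d=s['tool_pos']-sw(115,30,100)
c,sn=np.cos(.084),np.sin(.084)
y=-sn*d[0]+c*d[1]; z=d[2]+.0187; x=c*d[0]+sn*d[1]
print(s['tool_pos'],s['force'],s['grip_width'],"rel hinge",x,y,z,np.hypot(y,z),np.arctan2(z,-y))
r=np.hypot(y,z);t0=np.arctan2(z,-y)
for t in np.arange(0,2.8,.2): print(round(t+t0,2),"up",round(1e3*(r*np.sin(t+t0)-z)),"toward+y",round(1e3*(-r*np.cos(t+t0)-y)))
M=R.from_rotvec(s['ee_rot']).as_matrix();print("tool z",M[:,2])
E
```

```text
[0.55268591 0.06266854 0.09206453] [ 3.02384551 -0.12669977  0.86471823] 0.07833855256595877 rel hinge 0.0005803045569970806 -0.10047728577113617 0.010764533029976174 0.10105226433528351 0.10672691106303722
0.11 up 0 toward+y 0
0.31 up 20 toward+y 4
0.51 up 38 toward+y 12
0.71 up 55 toward+y 24
0.91 up 69 toward+y 38
1.11 up 80 toward+y 55
1.31 up 87 toward+y 74
1.51 up 90 toward+y 94
1.71 up 89 toward+y 114
1.91 up 85 toward+y 134
2.11 up 76 toward+y 152
2.31 up 64 toward+y 168
2.51 up 49 toward+y 182
2.71 up 32 toward+y 192
tool z [-8.34999312e-02  9.96507762e-01 -2.01928968e-04]
```

>>> servo_tool(rows=[{"translation": [-10,0,1.5],"roll": 0},{"translation": [-20,0,4],"roll": 0},{"translation": [-29,0,7.5],"roll": 0},{"translation": [-38,0,12],"roll": 0},{"translation": [-38,0,12],"roll": 0}])

```text
time: 13.95
tool_pos: [0.5516, 0.0751, 0.1306]
ee_rot: [-1.272, 1.167, 1.27]
force: [3.8, 0.3, -2.4]
grip_width: 0.077
```

```bash
cat >> h.py <<'E'
def arc():
    s=monitor.sense();d=s['tool_pos']-sw(115,30,100);c,sn=np.cos(.084),np.sin(.084)
    y=-sn*d[0]+c*d[1]; z=d[2]+.0187; x=c*d[0]+sn*d[1]
    print(s['time'],s['tool_pos'],s['force'].round(1),s['grip_width'],"rel hinge",round(x,4),round(y,4),round(z,4),"r",np.hypot(y,z),"th",np.arctan2(z,-y))
E
python3 - <<'E'
from h import *
arc()
im,d=get_image("wrist");cv2.imwrite("pics/w11.png",im)
E
```

```text
13.95 [0.55156379 0.07505758 0.13055703] [ 3.8  0.3 -2.4] 0.07712426537859363 rel hinge 0.0005 -0.088 0.0493 r 0.1008806527784188 th 0.5101066714584814
```

View pics/w11.png

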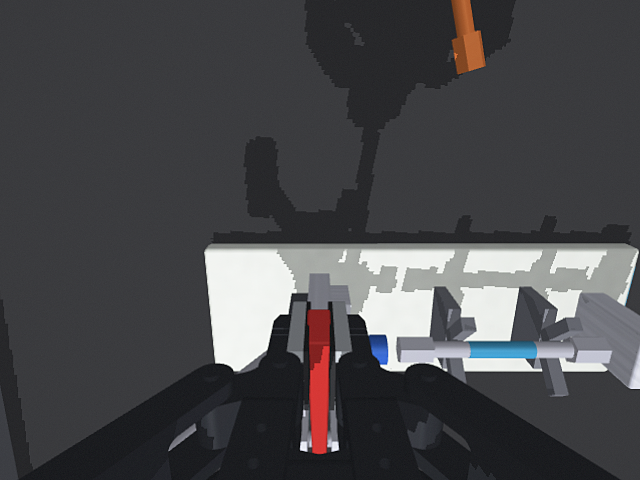

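The bar lifts with the fingers and the column is undisturbed. Continuing the arc.

>>> servo_tool(rows=[{"translation": [-9,0,5.5],"roll": 0},{"translation": [-17,0,12],"roll": 0},{"translation": [-24.5,0,19],"roll": 0},{"translation": [-31,0,26],"roll": 0},{"translation": [-37,0,34.5],"roll": 0}])

```text
time: 14.42
tool_pos: [0.5486, 0.1078, 0.166]
ee_rot: [-1.272, 1.171, 1.268]
force: [5.6, -0.8, -5.9]
grip_width: 0.079
```

>>> servo_tool(rows=[{"translation": [-5,0,8.5],"roll": 0},{"translation": [-9,0,18],"roll": 0},{"translation": [-11.5,0,28],"roll": 0},{"translation": [-12.5,0,38],"roll": 0},{"translation": [-12.5,0,43],"roll": 0}])

```text
time: 14.83
tool_pos: [0.5453, 0.1499, 0.1806]
ee_rot: [-1.276, 1.171, 1.265]
force: [-1.0, -6.7, 11.6]
grip_width: 0.082
```

```bash
python3 - <<'E'
from h import *
arc()
s=monitor.sense();r=.101
d=s['tool_pos']-sw(115,30,100)
y=-np.sin(.084)*d[0]+np.cos(.084)*d[1]; z=d[2]+.0187
for t in np.arange(1.6,2.75,.1): print(round(t,2),"x",round(-1e3*(r*np.sin(t)-z),1),"z",round(1e3*(-r*np.cos(t)-y),1))
E
```

```text
14.8333 [0.5452763  0.14991107 0.18061318] [-1.  -6.7 11.6] 0.08176368496484354 rel hinge 0.0005 -0.0129 0.0993 r 0.1001501436970659 th 1.441422495848339
1.6 x -1.6 z 15.9
1.7 x -0.8 z 25.9
1.8 x 1.0 z 35.9
1.9 x 3.7 z 45.6
2.0 x 7.5 z 55.0
2.1 x 12.1 z 63.9
2.2 x 17.7 z 72.4
2.3 x 24.0 z 80.2
2.4 x 31.1 z 87.4
2.5 x 38.9 z 93.8
2.6 x 47.2 z 99.5
2.7 x 56.1 z 104.2
```

>>> servo_tool(rows=[{"translation": [-1.5,0,10],"roll": 0},{"translation": [-0.8,0,22],"roll": 0},{"translation": [1.2,0,34],"roll": 0},{"translation": [4.5,0,45],"roll": 0},{"translation": [8,0,54],"roll": 0}])

```text
time: 15.25
tool_pos: [0.5405, 0.2046, 0.172]
ee_rot: [-1.274, 1.17, 1.267]
force: [1.0, -3.2, 3.2]
grip_width: 0.079
```

```bash
python3 - <<'E'
from h import *
arc()
s=monitor.sense();r=.101
d=s['tool_pos']-sw(115,30,100)
y=-np.sin(.084)*d[0]+np.cos(.084)*d[1]; z=d[2]+.0187
for t in np.arange(1.9,2.75,.1): print(round(t,2),"x",round(-1e3*(r*np.sin(t)-z),1),"z",round(1e3*(-r*np.cos(t)-y),1))
im,d=get_image("wrist");cv2.imwrite("pics/w12.png",im)
E
```

```text
15.25 [0.54052478 0.20463471 0.17198344] [ 1.  -3.2  3.2] 0.07915039138978626 rel hinge 0.0004 0.042 0.0907 r 0.09994104724560018 th 2.004610020698747
1.9 x -4.9 z -9.4
2.0 x -1.2 z 0.0
2.1 x 3.5 z 9.0
2.2 x 9.0 z 17.4
2.3 x 15.4 z 25.3
2.4 x 22.5 z 32.5
2.5 x 30.2 z 38.9
2.6 x 38.6 z 44.5
2.7 x 47.5 z 49.3
```

View pics/w12.png

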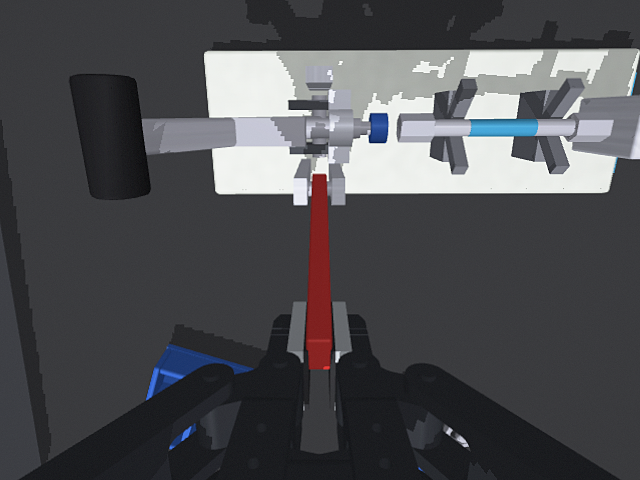

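>>> servo_tool(rows=[{"translation": [5,0,10],"roll": 0},{"translation": [11,0,18.5],"roll": 0},{"translation": [17.5,0,26],"roll": 0},{"translation": [24.5,0,33],"roll": 0},{"translation": [32,0,39],"roll": 0}])

```text
time: 15.72
tool_pos: [0.5371, 0.2438, 0.1393]
ee_rot: [-1.273, 1.169, 1.268]
force: [1.4, -2.1, 2.6]
grip_width: 0.078
```

>>> servo_tool(rows=[{"translation": [8,0,5],"roll": 0},{"translation": [12,0,7],"roll": 0},{"translation": [12,0,7],"roll": 0}])

```text
time: 15.97
tool_pos: [0.5364, 0.2515, 0.1264]
ee_rot: [-1.272, 1.169, 1.27]
force: [2.6, -2.1, 3.9]
grip_width: 0.081
```

```bash
python3 - <<'E'
from h import *
arc()
E
```

```text
15.9667 [0.53638447 0.25146784 0.12636093] [ 2.6 -2.1  3.9] 0.08086341988738276 rel hinge 0.0002 0.089 0.0451 r 0.09977857681415256 th 2.673024471546801
```

>>> servo_tool(rows=[{"translation": [0,0,0],"roll": 0},{"translation": [0,0,0],"roll": 0},{"translation": [0,0,0],"roll": 0},{"translation": [0,0,0],"roll": 0}], grip=0.5)

```text
time: 16.3
tool_pos: [0.535, 0.2516, 0.1266]
ee_rot: [-1.269, 1.17, 1.272]
force: [-0.2, -0.4, -0.1]
grip_width: 0.502
```

>>> servo_tool(rows=[{"translation": [-25,0,0],"roll": 0},{"translation": [-60,0,0],"roll": 0},{"translation": [-100,0,0],"roll": 0},{"translation": [-125,0,0],"roll": 0},{"translation": [-125,0,0],"roll": 0}])

```text
time: 16.72
tool_pos: [0.5385, 0.2527, 0.2588]
ee_rot: [-1.272, 1.159, 1.265]
force: [1.4, 0.9, -0.1]
grip_width: 0.501
```

```bash
python3 - <<'E'
from h import *
delta(sw(193,0,250),94.8)
for n in("side","wrist"):
    im,d=get_image(n)
    if n=="side": im=cv2.resize(im[150:290,200:380],None,fx=4.2,fy=4.2,interpolation=cv2.INTER_CUBIC)
    cv2.imwrite(f"pics/{n}13.png",im)
E
```

```text
t 16.72 pos [0.5385 0.2527 0.2588] yaw -175.2 tiltx [ 0.009  0.004 -1.   ] q [ 0.33  0.41  0.19  1.35  0.   -1.32] F [ 1.4  0.9 -0.1] w 0.501
   delta tool mm [   9.1  -75.6 -120.1] roll 90.0
```

View pics/side13.png

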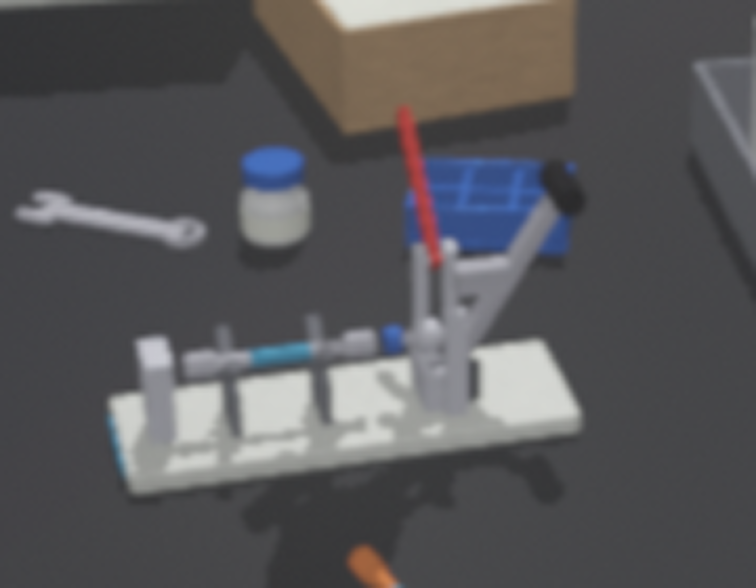

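View pics/wrist13.png

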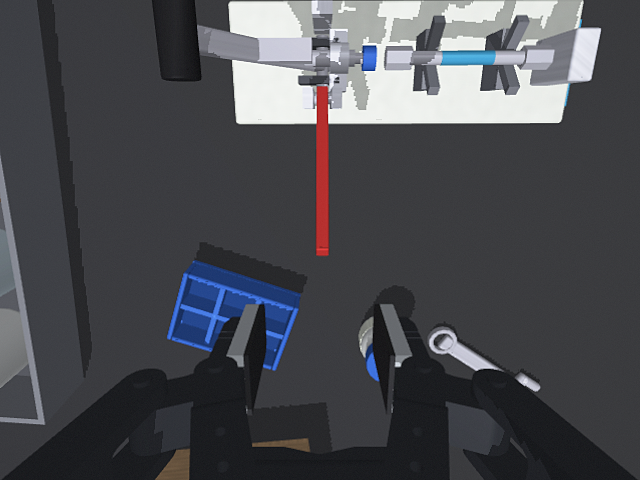

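>>> servo_tool(rows=[{"translation": [9,-76,-120],"roll": 35},{"translation": [9,-76,-120],"roll": 35},{"translation": [9,-76,-120],"roll": 35},{"translation": [9,-76,-120],"roll": 35},{"translation": [9,-76,-120],"roll": 35}], grip=1)

```text
time: 17.23
tool_pos: [0.6226, 0.1342, 0.2393]
ee_rot: [-0.804, 1.422, 0.805]
force: [-0.1, 0.7, 0.6]
grip_width: 0.995
```

>>> servo_tool(rows=[{"translation": [0,0,0],"roll": 35},{"translation": [0,0,0],"roll": 35},{"translation": [0,0,0],"roll": 35},{"translation": [0,0,0],"roll": 35},{"translation": [0,0,0],"roll": 35}])

```text
time: 17.65
tool_pos: [0.6204, 0.1382, 0.2404]
ee_rot: [-0.334, 1.55, 0.336]
force: [-0.3, 0.8, -0.0]
grip_width: 0.999
```

>>> servo_tool(rows=[{"translation": [0,0,0],"roll": 20},{"translation": [0,0,0],"roll": 20},{"translation": [0,0,0],"roll": 20},{"translation": [0,0,0],"roll": 20},{"translation": [0,0,0],"roll": 20}])

```text
time: 18.07
tool_pos: [0.6207, 0.1383, 0.2412]
ee_rot: [-0.068, 1.573, 0.068]
force: [0.4, -0.2, -0.5]
grip_width: 0.995
```

```bash
python3 - <<'E'
from h import *
delta(sw(193,0,158-18.7),94.8)
ci=camera_info("wrist");im,d=get_image("wrist");cv2.imwrite("pics/w14.png",im)
print(proj("wrist",[sw(193,0,158),sw(193,22,158),sw(193,-22,158)],ci))
for r in models.mark_of("wrist","lever_grip"): y,x=r['location'];print(r['p'],x*640,y*480)
E
```

```text
t 18.07 pos [0.6207 0.1383 0.2412] yaw 94.95 tiltx [-0.004 -0.    -1.   ] q [0.12 0.51 0.32 1.38 0.   0.03] F [ 0.4 -0.2 -0.5] w 0.995
   delta tool mm [101.8   0.8   3.7] roll 0.15
[[321.02456473 258.55418086]
 [357.48280246 258.62168526]
 [284.55788618 258.4883253 ]]
0.87 323.392 258.288
```

View pics/w14.png

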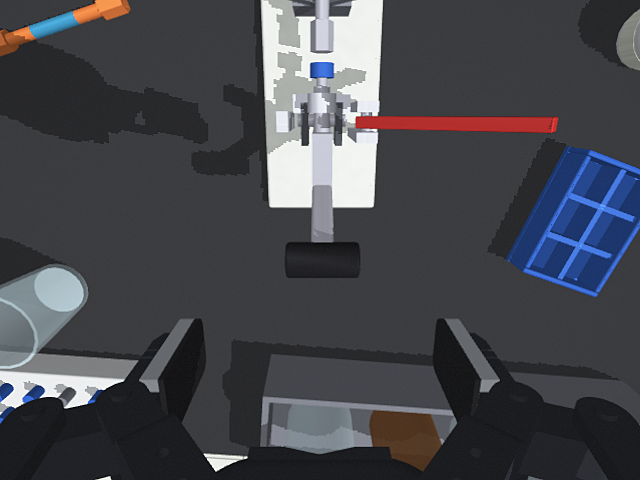

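The handle at (323,260) is within about 1 mm of the prediction and the red catch is over to +y. Descending onto the handle.

>>> servo_tool(rows=[{"translation": [25,1.5,3.5],"roll": 0},{"translation": [55,1.5,3.5],"roll": 0},{"translation": [80,1.5,3.5],"roll": 0},{"translation": [98,1.5,3.5],"roll": 0},{"translation": [101,1.5,3.5],"roll": 0}])

```text
time: 18.58
tool_pos: [0.6221, 0.1398, 0.1375]
ee_rot: [-0.067, 1.578, 0.066]
force: [-0.7, -1.0, -0.6]
grip_width: 0.999
```

>>> servo_tool(rows=[{"translation": [0,0,0],"roll": 0},{"translation": [0,0,0],"roll": 0}])

```text
time: 18.75
tool_pos: [0.6255, 0.1402, 0.143]
ee_rot: [-0.066, 1.569, 0.066]
force: [-0.1, -0.7, 1.2]
grip_width: 1.001
```

```bash
python3 - <<'E'
from h import *
delta(sw(193,0,158-18.7),94.8)
im,d=get_image("wrist");cv2.imwrite("pics/w15.png",im)
im,d=get_image("side");im=cv2.resize(im[150:290,200:380],None,fx=4.2,fy=4.2,interpolation=cv2.INTER_CUBIC);cv2.imwrite("pics/s15.png",im)
E
```

```text
t 18.75 pos [0.6255 0.1402 0.143 ] yaw 94.83 tiltx [ 0.001  0.    -1.   ] q [ 0.12  0.55  0.12  1.14 -0.    0.04] F [-0.1 -0.7  1.2] w 1.001
   delta tool mm [ 3.7 -0.6 -1.7] roll 0.03
```

View pics/w15.png

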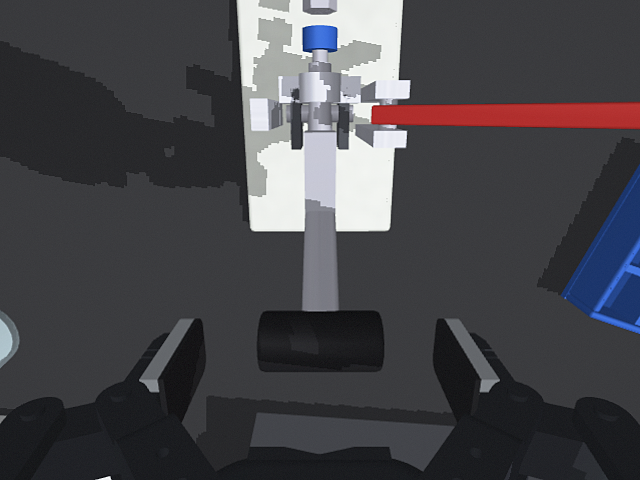

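View pics/s15.png

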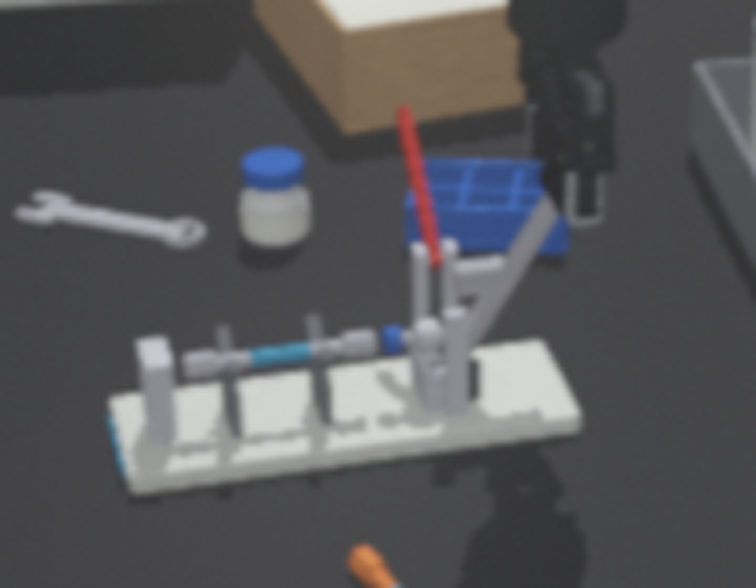

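>>> servo_tool(rows=[{"translation": [3,-0.3,-1.7],"roll": 0},{"translation": [3,-0.3,-1.7],"roll": 0},{"translation": [3,-0.3,-1.7],"roll": 0},{"translation": [3,-0.3,-1.7],"roll": 0},{"translation": [3,-0.3,-1.7],"roll": 0}], grip=0)

```text
time: 19.27
tool_pos: [0.6237, 0.1404, 0.1399]
ee_rot: [-0.065, 1.569, 0.067]
force: [-1.5, 2.3, 3.6]
grip_width: 0.505
```

>>> servo_tool(rows=[{"translation": [0,0,0],"roll": 0},{"translation": [0,0,0],"roll": 0}])

```text
time: 19.43
tool_pos: [0.6237, 0.1404, 0.1399]
ee_rot: [-0.065, 1.569, 0.067]
force: [-1.4, 3.2, 4.5]
grip_width: 0.503
```

```bash
python3 - <<'E'
from h import *
s=monitor.sense()
d=s['tool_pos']-sw(115,0,30);c,sn=np.cos(.084),np.sin(.084)
x=c*d[0]+sn*d[1];z=d[2]+.0187;print(s['force'],s['grip_width'],"rel",x,z,np.hypot(x,z),np.arctan2(x,z))
for q in np.arange(0,.81,.1):
    a=.55-q;print(round(q,1),"x",round(-1e3*(.15*np.cos(a)-.15*np.cos(.55)),1),"z",round(1e3*.15*(np.sin(a)-np.sin(.55)),1))
im,_=get_image("wrist");cv2.imwrite("pics/w16.png",im)
E
```

```text
[-1.38481322  3.21413325  4.52503095] 0.5028023911366972 rel 0.07786468865297419 0.1285686728247177 0.1503090595105096 0.5445468961634452
0.0 x -0.0 z 0.0
0.1 x -7.2 z -13.2
0.2 x -13.0 z -27.0
0.3 x -17.5 z -41.3
0.4 x -20.4 z -56.0
0.5 x -21.9 z -70.9
0.6 x -21.9 z -85.9
0.7 x -20.4 z -100.8
0.8 x -17.5 z -115.5
```

View pics/w16.png

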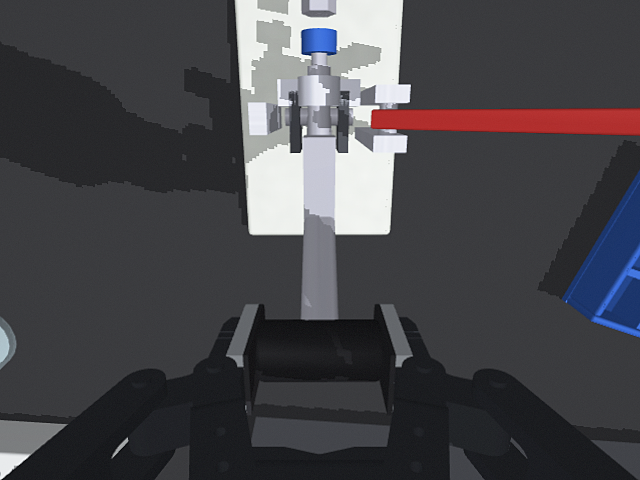

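Both pads are on the handle's ends (width 0.503, about 43 mm). I'm pulling slowly along the arc.

>>> servo_tool(rows=[{"translation": [-3.7,0,-6.5],"roll": 0},{"translation": [-7.2,0,-13.2],"roll": 0},{"translation": [-10.2,0,-20],"roll": 0},{"translation": [-13,0,-27],"roll": 0},{"translation": [-15.4,0,-34],"roll": 0}])

```text
time: 19.9
tool_pos: [0.5915, 0.1376, 0.1542]
ee_rot: [-0.065, 1.566, 0.067]
force: [5.6, 4.7, -6.4]
grip_width: 0.503
```

>>> servo_tool(rows=[{"translation": [-2.1,0,-7.3],"roll": 0},{"translation": [-3.7,0,-14.5],"roll": 0},{"translation": [-5,0,-22],"roll": 0},{"translation": [-6,0,-29.5],"roll": 0},{"translation": [-6.5,0,-37],"roll": 0}])

```text
time: 20.32
tool_pos: [0.5554, 0.1345, 0.1611]
ee_rot: [-0.065, 1.564, 0.067]
force: [6.8, 4.2, -4.0]
grip_width: 0.503
```

```bash
cat >> h.py <<'E'
def lev():
    s=monitor.sense()
    d=s['tool_pos']-sw(115,0,30);c,sn=np.cos(.084),np.sin(.084)
    x=c*d[0]+sn*d[1];z=d[2]+.0187;print(s['time'],s['force'].round(1),s['grip_width'],"rel",x,z,"r",np.hypot(x,z),"lever",.5445-np.arctan2(x,z))
E
python3 - <<'E'
from h import *
lev()
im,_=get_image("wrist");cv2.imwrite("pics/w17.png",im)
E
```

```text
20.3167 [ 6.8  4.2 -4. ] 0.5031860114125624 rel 0.009289441949808849 0.14978064804053107 r 0.15006843858446822 lever 0.4825590295598618
```

View pics/w17.png

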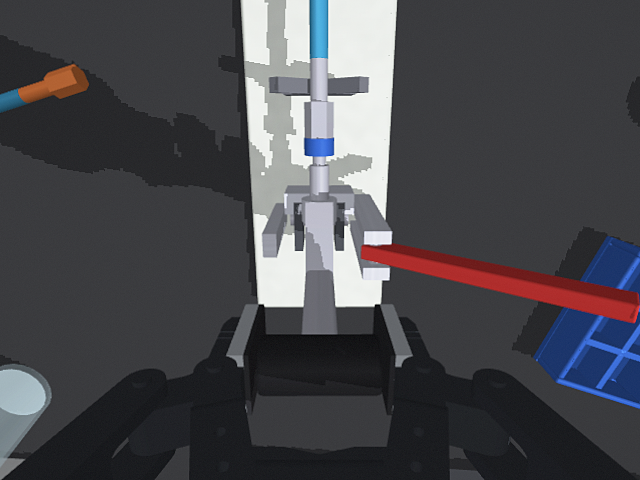

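The seal has met the column at (319,147) and the lever is at about 0.48 rad. Continuing to its stop.

>>> servo_tool(rows=[{"translation": [0,0,-7.5],"roll": 0},{"translation": [0,0,-15],"roll": 0},{"translation": [0.7,0,-22.5],"roll": 0},{"translation": [1.5,0,-30],"roll": 0},{"translation": [2.8,0,-37],"roll": 0}])

```text
time: 20.78
tool_pos: [0.5204, 0.1315, 0.1597]
ee_rot: [-0.064, 1.56, 0.067]
force: [9.0, 3.4, -0.3]
grip_width: 0.5
```

>>> servo_tool(rows=[{"translation": [0.9,0,-4],"roll": 0},{"translation": [1.6,0,-7.5],"roll": 0},{"translation": [1.6,0,-7.5],"roll": 0},{"translation": [1.6,0,-7.5],"roll": 0}])

```text
time: 21.12
tool_pos: [0.5135, 0.1309, 0.1585]
ee_rot: [-0.064, 1.559, 0.067]
force: [8.6, 4.8, 0.5]
grip_width: 0.505
```

```bash
python3 - <<'E'
from h import *
lev()
im,_=get_image("wrist");cv2.imwrite("pics/w18.png",im)
im,d=get_image("side");im=cv2.resize(im[150:290,200:380],None,fx=4.2,fy=4.2,interpolation=cv2.INTER_CUBIC);cv2.imwrite("pics/s18.png",im)
E
```

```text
21.1167 [8.6 4.8 0.5] 0.5052331953862427 rel -0.03269973019093024 0.1471992584375932 r 0.15078757919383476 lever 0.7630963335300784
```

View pics/w18.png

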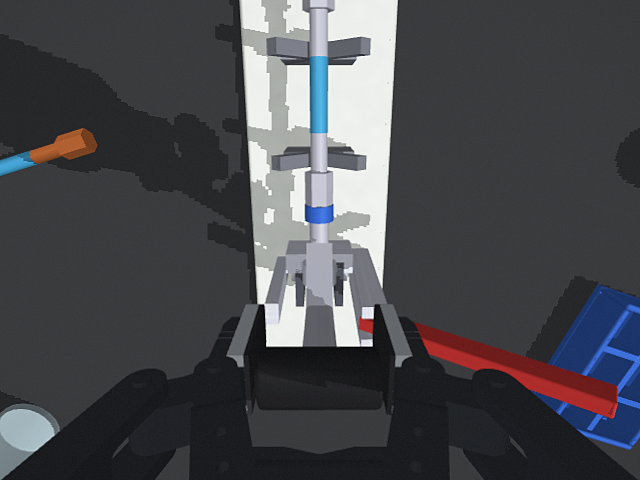

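View pics/s18.png

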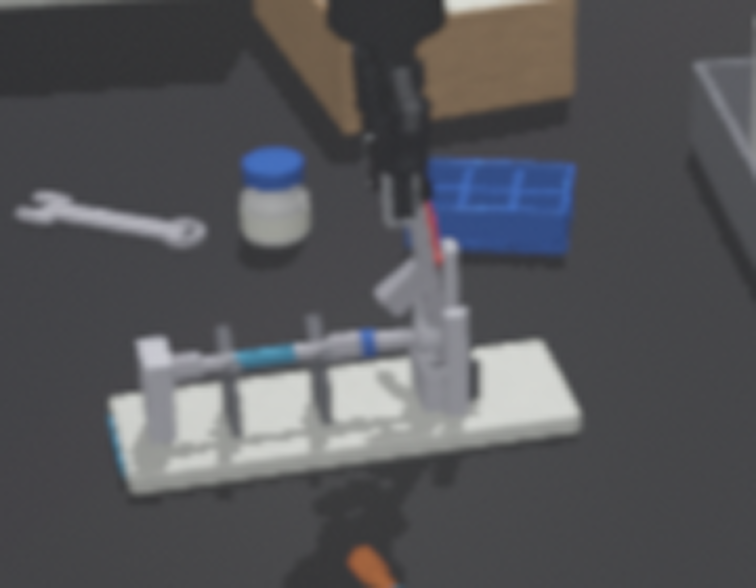

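>>> servo_tool(rows=[{"translation": [0.7,0,-3],"roll": 0},{"translation": [1.5,0,-6],"roll": 0},{"translation": [1.5,0,-6],"roll": 0},{"translation": [1.5,0,-6],"roll": 0},{"translation": [1.5,0,-6],"roll": 0}])

```text
time: 21.63
tool_pos: [0.508, 0.1304, 0.1572]
ee_rot: [-0.065, 1.559, 0.067]
force: [8.2, 3.7, 1.7]
grip_width: 0.501
```

```bash
python3 -c "
from h import *
lev()"
```

```text
21.6333 [8.2 3.7 1.7] 0.5013613719802881 rel -0.038315102624358166 0.14594481467129228 r 0.150890476898156 lever 0.8012377451689594
```

>>> servo_tool(rows=[{"translation": [0.6,0,-2],"roll": 0},{"translation": [0.6,0,-2],"roll": 0},{"translation": [0.6,0,-2],"roll": 0},{"translation": [0.6,0,-2],"roll": 0},{"translation": [0.6,0,-2],"roll": 0}])

```text
time: 22.05
tool_pos: [0.5062, 0.1303, 0.1568]
ee_rot: [-0.064, 1.558, 0.066]
force: [7.8, 3.9, 1.7]
grip_width: 0.504
```

```bash
python3 - <<'E'
from h import *
lev()
im,_=get_image("wrist");cv2.imwrite("pics/w19.png",im)
im,d=get_image("top");im=cv2.resize(im[130:350,120:460],None,fx=2.3,fy=2.3);cv2.imwrite("pics/t19.png",im)
im,d=get_image("side");im=cv2.resize(im[150:290,200:380],None,fx=4.2,fy=4.2,interpolation=cv2.INTER_CUBIC);cv2.imwrite("pics/s19.png",im)
E
```

```text
22.05 [7.8 3.9 1.7] 0.50366808078633 rel -0.0400557436995387 0.14551469241251377 r 0.15092709601404125 lever 0.8131166630862259
```

View pics/w19.png

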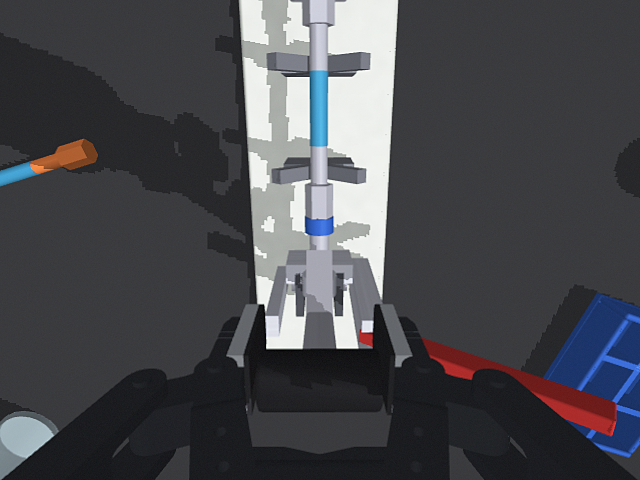

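View pics/s19.png

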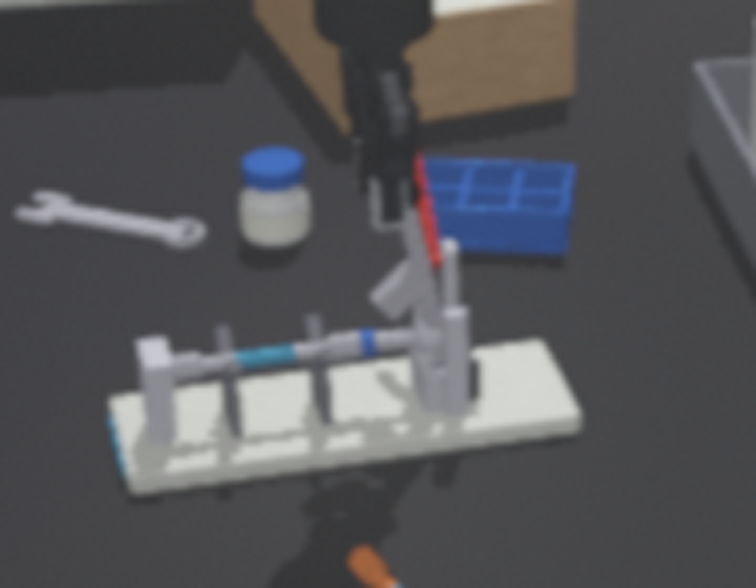

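View pics/t19.png

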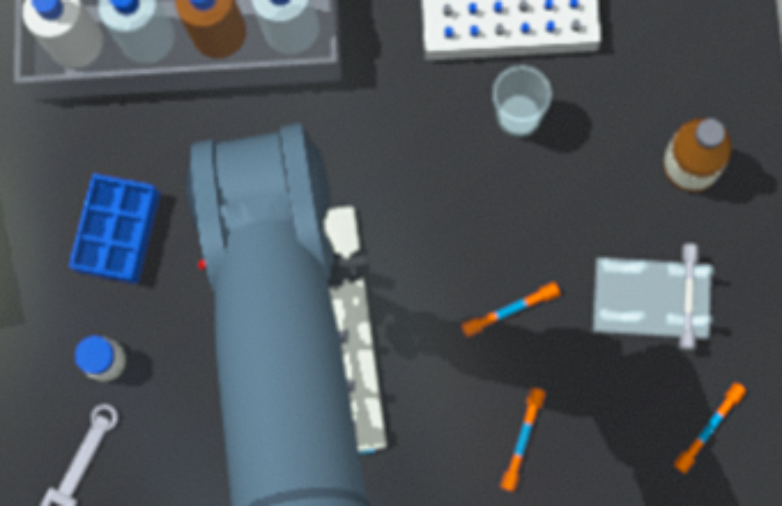

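The top view shows every bystander and the spare where it started. The side view shows the column home against the stop at (170,365) with the seal pressed onto it at (368,342). Everything holds steady, so I'm handing in.

```bash
python3 -c "
from h import *
lev();print(robot.sign_off());lev()"
```

```text
22.2 [9.2 4.5 1.9] 0.49725801495608263 rel -0.04004584129979858 0.1455520824662325 r 0.15096051840022806 lever 0.8129876854327238
the job is handed in; nothing more can be done
None
the job is handed in; nothing more can be done
```

I did all the steps and handed the job in at 22.2 s of the 69 s allowed, with the gripper still holding the lever. The hand-in reports no verdict.

- **Column:** I laid the blue-banded column in the cradle and let go. The pictures showed it lying in both Vs, between the stop and the seal.
- **Catch:** I carried the red catch over to about 2.67 rad, judged from the gripper's position. It stayed there after I let go.
- **Lever:** I pinched the handle across its ends and pulled until the gripper's position gave 0.81 rad. The real stop is at 0.80, so that reading is about 0.01 rad off. I saw no clear rise in force at the stop; it stayed at 8–9 N at the handle.

In the last pictures the column was against the stop with the seal pressing on it, and the catch was still over. The spare and the bystanders looked unmoved. I couldn't measure the seal's force on the column directly; I judged it only from the lever angle and the pictures. No check failed. The wrist and top cameras differed by about 1 mm on where the station is, which did not affect the fit.

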